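# Clamp the pinion under the brass gate

### The arm

A 6-joint arm with a two-finger parallel gripper is mounted at the origin on the work surface. World frame = base frame: x ahead of the robot, y to its left, z up, the work surface at z = 0. Lengths are in mm, angles in rad, forces in N, time in s.
With the tool pointing down it reaches from about 275 to 750 mm from the base axis. Payload 10.2 kg.
Tool frame: the origin (TCP) lies at the very end of the fingers, on their centre line; the grasp point (between the pads) lies 19 mm behind it; z points along the fingers, x is the direction in which the jaws open and shut, and the axes are right-handed (so a half turn about z gives the same grasp; the last joint's range is limited). The gripper opens to 85 mm and grips with 20 to 120 N. Pads are 22 mm wide; open, the fingers measure 114 mm over their backs; the gripper's body (76 mm by 85 mm) begins 54 mm behind the grasp point. The pads swing forward as they close: fully open they stand 13 mm farther back than shut.
Start: joints at [0.981, 0.313, 1.498, -0, 1.331, -0.223], TCP at [188.294, 490.078, 195.294] pointing down, gripper open.
Joint ranges: [-2.94, 2.94], [-0.97, 2.17], [0.19, 2.56], [-1.23, 4.37], [0.02, 3.11], [-2.88, 2.88]. Speed limits (rad/s): [2.39, 2.39, 3.01, 3.14, 3.14, 3.14].

### API

Orientations are given as a unit quaternion [w, x, y, z].
In Python, from rig import ctrl, cams gives the robot as it stands.
- The arm moves only by the tool play_rows, never from a script. Its argument "steps" is a list of rows, each a list of 2 entries, a list of its own where there are three numbers: the shift along the tool's x, y, z normalised to -1 to 1, where 1 is 0.75 m, then the turn, a rotation vector about the tool's x, y, z normalised to -1 to 1, where 1 is 45 degrees. A call has 1 to 20 rows; each row shifts and turns the commanded pose from where the row before left it, along the tool's axes as they then stand; what a row does not reach is not made up. A row lasts 1/10 s, in which the tool goes at most 50 mm and 8.59 degrees, less where a joint would pass 70% of its speed; a pose out of reach is approached as far as the arm can. A call with a number of a shift or a turn outside -1 to 1 is refused whole. A call with a gripper value outside its range is refused whole. "grip" is the closure, from 0 (fully open) to 1 (shut), set as the call begins (left out, the last holds). The fingers move at their own pace and stop on an object; "squeeze" is the grip in N (left out, the last holds). Time passes only in rows, so rows that do not move let the fingers close. It gives the time, the measured TCP pose, the force and the opening at its end, in the units of the state.
- ctrl.sense(): the state, without advancing time (a new reading comes with each control period).
- cams.capture(name): name is "side" or "top"; returns the picture (420x560x3 uint8, red, green, blue); there is no depth.
- cams.camera_info(name): a dict with "fx", "fy", "cx", "cy" (pixels), "xyz" and "attitude" of the camera in the world. Camera axes: x right, y up, looking along -z (the intrinsics and any distortion apply to the point x, -y, -z); pixel columns grow to the right and rows downward; lengths in mm; the calibration is good to about 2 mm. A picture is of the moment at which its call begins. camera_info takes no time and is no camera call.
- ctrl.finish_job(): hands the job in, once; it reports no verdict.
Trained networks look in the newest picture that a camera, given by its name, has taken for a name from the list of things; names that differ only in an ending like _2 or _b are one class to them, and where a whole thing is asked for, a point or a joint stands for the part that bears it (a point fixed in the world has none). Each returns a list of dicts, best first, with "p" (0 to 1); they miss things now and then, are a little off and sometimes report something else, mostly with a low value. They report only what shows in the picture. A call takes as long as a camera call.
- cams.search_frame(camera, thing): "rect" ([centre column, centre row, width, height] in pixels, round what is visible of it).
- cams.tip_of(camera, thing): "pixel" ([column, row] in pixels: a listed point, or the origin of a listed thing).
The state is a dict: "time_s": time; "joints": joint angles; "dq": joint speeds; "tau": joint torques, N m; "eef_pos": TCP position; "ee_rot": TCP orientation; "force": force on the tool from outside, world axes, zero at the start; "wrist_torque": the same for the moment, N m; "grip_width": opening from 0.0 (shut) to 1.0 (fully open).
Only numpy, scipy, OpenCV 4.12 (cv2) and the standard library are available. Lean on these libraries where they do the work, as an engineer would, in place of code of your own. Each camera call takes 0.05 s, during which the arm holds its last target.

### The job

Swing the brass gate shut across the runway so that its screw stands over the pinion on the cork pad. Then turn the blue wing knob clockwise, letting your grip go down with the screw, until the foot holds that pinion snugly with about 10 N, never pressing hard enough to mark it (40 N), and let go with the gate shut. Do not knock or shift the pinions, the brass fusee cone or the blue dish.

Things in the scene. Friction and masses are not known exactly. Their poses are not given: they have to be found in the camera images.
- station (a point): Top of the cork pad, 20 mm above the bench, at floor level in the middle of the runway, with the runway's axes: y along the channel, +x across it to the gate's hinge. The pinion to be clamped stands here, within 3 mm of the centre.
- runway: Wooden channel, 400 mm long (y), 58 mm wide inside its walls, 90 mm outside, wall tops 45 mm and floor 20 mm above the bench. Origin: centre of its underside, below the station.
- pad: Cork pad in the channel's floor, 54 x 46 mm. Origin: centre of its top. Sprung: it yields downward, 10 N per mm.
- hinge (a point): Point on the gate's vertical hinge axis at the height of the gate's top (89 mm above the bench), 85 mm to the +x side of the station.
- toe (a point): Point on the top centre line of the gate's free arm, 120 mm from the hinge axis, 15 mm from the arm's end. The arm is a brass bar 16 mm thick and 20 mm tall (69 to 89 mm above the bench) with a 26 mm round boss for the screw, 85 mm from the hinge. Its side can be pushed with a fingertip. Site -x points outward along the arm.
- gate (a joint): Swing of the gate about its vertical hinge, rad. 0: shut against its stop, the arm pointing from the hinge straight across the channel (the runway's -x), the screw over the station. It grows to 1.6 as the arm opens towards the runway's +y. It stays where it is left; about 0.4 N m of friction.
- knob_grip (a point): Centre of the blue wing knob, on the screw's axis: a flat upright wing 40 mm long (point x), 12 mm thick (point y), 30 mm tall (15 mm above and below this point). 132 mm above the bench with knob at 0, 4 mm lower for each rad turned; its underside stays 13 mm or more above the arm. Over the station when the gate is shut.
- knob (a joint): Turn of the wing knob, rad, growing clockwise seen from above. Steep screw: each rad lowers knob and foot together by 4.0 mm. Friction 0.12 N m holds it where it is left. It starts between 0 and 0.8; the foot meets the pinion 0.8 to 3 rad further on, depending on the pinion's height; the end of the screw is at 4.4.
- foot: Round brass pressure foot 16 mm across under the gate, on the screw's axis; it does not turn. Origin: centre of its flat underside, 61.5 mm above the bench with knob at 0.
- bush: Steel nut of the screw in the gate's boss, sprung up and down, 10 N per mm. Once the foot has landed, the knob lags behind the thread's descent by the bush's lift: force on the pinion = 10 N per mm of lift + the hand's own downward push. After release the bush lifts as much as the pad sinks, so half of the hand's push remains as clamping force. Origin: on the screw's axis, underside of the arm.
- pinion_a: Steel clock pinion standing upright in the runway: leaves 28 mm across and 18 mm high, above them a plain hub 16 mm across with a flat top. The three pinions are of different heights, 29 to 36 mm in all; which one stands on the station varies. Origin: centre of its underside, z up. Loose, 90 g.
- pinion_b: Steel clock pinion standing upright in the runway: leaves 28 mm across and 18 mm high, above them a plain hub 16 mm across with a flat top. The three pinions are of different heights, 29 to 36 mm in all; which one stands on the station varies. Origin: centre of its underside, z up. Loose, 90 g.
- pinion_c: Steel clock pinion standing upright in the runway: leaves 28 mm across and 18 mm high, above them a plain hub 16 mm across with a flat top. The three pinions are of different heights, 29 to 36 mm in all; which one stands on the station varies. Origin: centre of its underside, z up. Loose, 90 g.
- fusee: Brass fusee cone, stepped, 52 mm across the base, 42 mm tall, standing on the bench as a bystander. Origin: centre of its underside.
- dish: Blue enamelled dish of brass bushings, 104 mm across the rim, 24 mm tall, a bystander on the bench. Origin: centre of its underside.

How it is judged:
By the outcome, as a careful person would: the job done as asked, in the order asked, and still so for the second after the job is handed in, with the robot touching nothing.
It also fails if it takes over 67 s, if anything falls off the work surface, if the arm or the gripper's body presses on something with over 40 N, if the wrist force passes 120 N, or if a joint passes its speed limit or range.

## Working session

There is one attempt and no reset: what is moved stays moved. The work goes in short steps, Python scripts to look and compute and a tool call to move; the robot and the scene stay as the last step left them, time stands still between calls to the robot, and variables do not carry over. Pictures are saved under pics/ and viewed, and the job is handed in when it is done.

Besides the shell and the picture viewer there is one more tool, called as name([rows], argument=value, ...), one row to a line, values as JSON. play_rows: Moves the arm, as the interface text tells. Its arguments: {"type":"object","properties":{"steps":{"type":"array"},"grip":{"type":"number"},"squeeze":{"type":"number"}},"required":["steps"]}

```bash
ls; mkdir -p pics; python3 - <<'E'
from rig import ctrl,cams
import cv2
for n in("side","top"):
    im=cams.capture(n); cv2.imwrite(f"pics/{n}0.png",im[:,:,::-1]); print(n,cams.camera_info(n))
    for t in("station","hinge","toe","knob_grip","foot","pinion_a","fusee","dish","runway","pad"):
        print(t,[(([round(x) for x in d["pixel"]]),round(d["p"],2)) for d in cams.tip_of(n,t)][:4])
print(ctrl.sense())
E
```

```text
pics
side {'fx': 529.648860008274, 'fy': 529.648860008274, 'cx': 287.4745311097575, 'cy': 210.30535188622542, 'xyz': array([ 305.90818618, -875.06576012, 1071.00666411]), 'attitude': array([ 0.92655722,  0.36023878, -0.04309277, -0.0993114 ])}
station [([297, 183], 0.62), ([300, 206], 0.59)]
hinge [([334, 192], 0.58)]
toe [([311, 162], 0.82)]
knob_grip [([318, 157], 0.49)]
foot []
pinion_a [([301, 208], 0.67), ([296, 185], 0.53), ([313, 250], 0.42)]
fusee [([320, 175], 0.62), ([216, 165], 0.52), ([320, 155], 0.27)]
dish [([246, 369], 0.6)]
runway [([321, 176], 0.72), ([304, 217], 0.55)]
pad [([301, 207], 0.51), ([218, 166], 0.18)]
top {'fx': 484.91181055084274, 'fy': 484.91181055084274, 'cx': 278.72881336756274, 'cy': 210.28346828381433, 'xyz': array([ 381.38096675,  -29.10082436, 1296.68891007]), 'attitude': array([ 0.71216724,  0.03722093, -0.02926923, -0.70041112])}
station [([252, 189], 0.75), ([256, 187], 0.63)]
hinge [([254, 154], 0.67)]
toe [([208, 167], 0.9), ([211, 184], 0.34)]
knob_grip [([220, 159], 0.4)]
foot [([221, 165], 0.39)]
pinion_a [([211, 186], 0.56), ([303, 194],
[... 166 characters left out ...]
0.33)]
{'time_s': 1.1, 'joints': array([ 9.80600091e-01,  3.12919113e-01,  1.49772953e+00,  2.92074165e-05,
        1.33102239e+00, -2.23393744e-01]), 'dq': array([-2.05579555e-03, -4.35179866e-04, -4.21851833e-05, -1.64984513e-03,
        2.02180820e-03,  1.01106003e-03]), 'tau': array([ 1.08648226e-03, -4.12165868e+01, -2.59891033e+01, -1.65072115e-04,
        5.77368246e-04, -2.88283991e-05]), 'eef_pos': array([188.27600491, 490.06666769, 195.27326295]), 'ee_rot': array([ 1.30486192e-06,  8.24208389e-01,  5.66286615e-01, -4.16593178e-05]), 'force': array([0.47617836, 1.11065331, 0.16686727]), 'wrist_torque': array([-0.00756017, -0.01683706,  0.00046694]), 'grip_width': 0.9971012665878551}
```

View pics/side0.png

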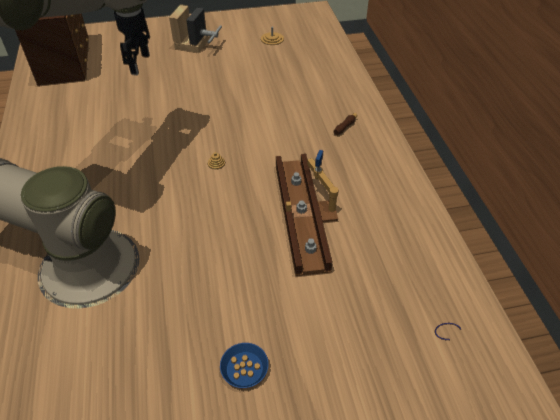

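View pics/top0.png

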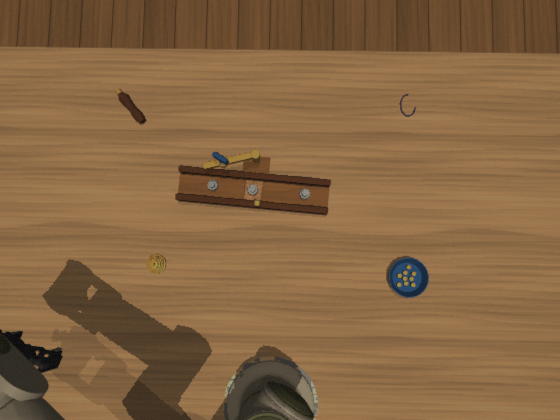

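```bash
python3 - <<'E'
import cv2
a=cv2.imread("pics/side0.png")[120:280,230:390]; cv2.imwrite("pics/s0z.png",cv2.resize(a,(640,640),interpolation=2))
a=cv2.imread("pics/top0.png")[110:270,170:340]; cv2.imwrite("pics/t0z.png",cv2.resize(a,(637,600),interpolation=2))
E
cat > h.py <<'E'
import numpy as np
from scipy.spatial.transform import Rotation as R
from rig import ctrl,cams
CI={n:cams.camera_info(n) for n in("side","top")}
def ray(n,px):
    c=CI[n];q=np.array(c["attitude"]);r=R.from_quat(np.r_[q[1:],q[0]])
    d=r.apply([(px[0]-c["cx"])/c["fx"],-(px[1]-c["cy"])/c["fy"],-1]);return np.array(c["xyz"]),d/np.linalg.norm(d)
def atz(n,px,z):
    o,d=ray(n,px);return o+d*(z-o[2])/d[2]
def proj(n,p):
    c=CI[n];q=np.array(c["attitude"]);r=R.from_quat(np.r_[q[1:],q[0]])
    v=r.inv().apply(np.array(p,float)-c["xyz"]);return np.array([c["cx"]+c["fx"]*v[0]/-v[2],c["cy"]+c["fy"]*-v[1]/-v[2]])
def tri(a,b):
    o1,d1=ray("top",a);o2,d2=ray("side",b)
    t=np.linalg.lstsq(np.c_[d1,-d2],o2-o1,rcond=None)[0];p,q=o1+t[0]*d1,o2+t[1]*d2
    return (p+q)/2,np.linalg.norm(p-q)
E
python3 - <<'E'
from h import *
np.set_printoptions(precision=1,suppress=True)
for nm,z,t,s in(("hinge",89,(254,154),(334,192)),("toe",89,(208,167),(311,162)),("knob",130,(220,159),(318,157)),("pin_b? station",20,(254,189),(300,207)),("fusee",0,(156,265),(216,165)),("dish",0,(409,275),(246,369))):
    print(nm,atz("top",t,z),atz("side",s,z),tri(t,s))
for p in((211,186),(255,189),(303,194)): print(atz("top",p,20))
for p in((296,185),(301,208),(313,250)): print(atz("side",p,20))
E
```

```text
hinge [637.3  50.5  89. ] [640.   41.3  89. ] (array([641.5,  50.9,  78.6]), np.float64(4.018346948221393))
toe [602.2 166.1  89. ] [609.7 165.8  89. ] (array([605.9, 165.6,  89.1]), np.float64(7.412496563483858))
knob [614.9 130.7 130. ] [620.1 137.7 130. ] (array([615.4, 129.4, 137.6]), np.float64(4.049669993547885))
pin_b? station [557.4  53.   20. ] [557.7  69.9  20. ] (array([553.8,  51.8,  40.1]), np.float64(1.7582857366843552))
fusee [351.9 311.1   0. ] [357.4 305.6   0. ] (array([354.7, 312.3,  -5.6]), np.float64(5.976281424213173))
dish [ 337.2 -361.     0. ] [ 339.1 -351.1    0. ] (array([ 338.2, -357.6,   13.4]), np.float64(0.9640609086137623))
[563.7 167.6  20. ]
[557.5  50.3  20. ]
[546.1 -77.3  20. ]
[566.2 154.6  20. ]
[559.5  65.7  20. ]
[555.6 -81.   20. ]
```

View pics/s0z.png

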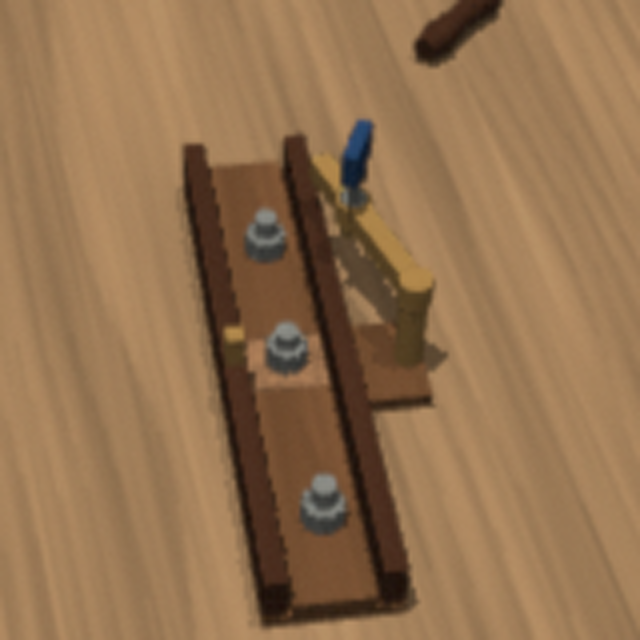

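View pics/t0z.png

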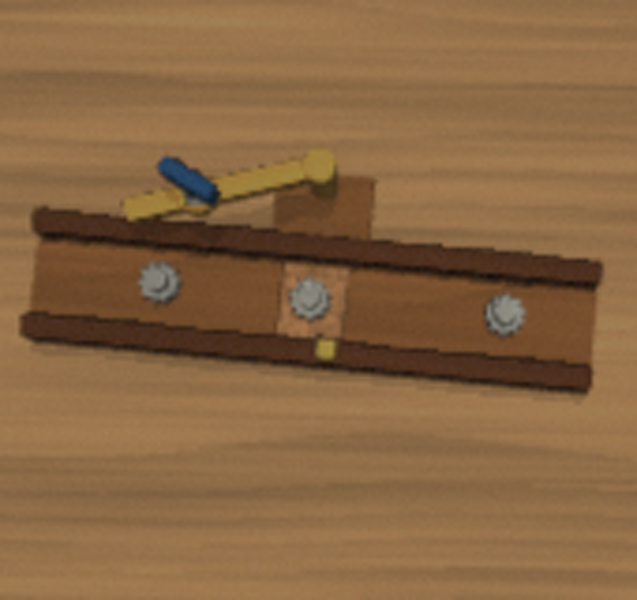

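```bash
python3 - <<'E'
from h import *
from scipy.optimize import least_squares
np.set_printoptions(precision=2,suppress=True)
T=lambda x,y:(170+(x+.5)/3.747-.5,110+(y+.5)/3.75-.5)
S=lambda x,y:(230+(x+.5)/4-.5,120+(y+.5)/4-.5)
# obs: cam,px, runway coords
obs=[("top",T(34,208),(45,200,45)),("top",T(602,262),(45,-200,45)),("top",T(591,388),(-45,-200,20)),("top",T(591,367),(-45,-200,45)),("top",T(22,313),(-45,200,45)),
("side",S(185,146),(-45,200,45)),("side",S(305,137),(45,200,45)),("side",S(263,605),(-45,-200,45)),("side",S(408,590),(45,-200,45)),
("top",T(319,164),(85,0,89)),("side",S(415,280),(85,0,89))]
def f(v,full=False):
    c,s=np.cos(v[2]),np.sin(v[2]);r=[]
    for n,px,(x,y,z) in obs:
        off=v[3:5] if n=="side" else v[5:7]
        r.append(proj(n,(v[0]+c*x-s*y,v[1]+s*x+c*y,z))+off-px)
    return np.array(r) if full else np.r_[np.ravel(r),v[3:]/1.]
o=least_squares(f,[557,52,-.09,0,0,0,0],loss="soft_l1");print(o.x);print(f(o.x,True))
v=o.x;c,s=np.cos(v[2]),np.sin(v[2])
st=v[:2];h=st+85*np.array([c,s]);print("hinge",h)
# gate angle from toe end etc
for nm,z,t,sd in(("tip",89,T(128,212),S(318,160)),("toe",89,(208,167),(311,162)),("knob",130,T(188,182),S(357,153))):
    for P in(atz("top",np.array(t)-v[5:7],z),atz("side",np.array(sd)-v[3:5],z)):
        d=P[:2]-h;print(nm,P,np.hypot(*d),"gate",np.arctan2(d@[-s,c],-d@[c,s]))
E
```

```text
[555.97  53.14  -0.08  -0.01   0.2   -0.51  -0.17]
[[ 0.09 -1.33]
 [ 0.61 -1.06]
 [-0.4   0.42]
 [ 0.46  5.18]
 [-0.78  4.6 ]
 [-0.64  0.72]
 [ 0.03  0.39]
 [-0.24 -3.18]
 [ 0.47 -3.32]
 [ 0.46 -0.85]
 [ 0.35  1.23]]
hinge [640.69  46.19]
tip [603.72 175.48  89.  ] 134.47369391309797 gate 1.2103783477976227
tip [607.24 177.11  89.  ] 135.1316795861129 gate 1.2387811076161697
toe [601.74 164.77  89.  ] 124.81065969472101 gate 1.1715907627082587
toe [609.93 166.62  89.  ] 124.29373112047982 gate 1.238869785835433
knob [616.57 129.95 130.  ] 87.16792473684913 gate 1.2085624120190712
knob [621.68 134.56 130.  ] 90.39468609262059 gate 1.2770842542467826
```

```bash
python3 - <<'E'
import cv2
for n,(r,c),k in(("side",(235,285),0),("side",(148,270),1),("top",(150,170),2),("top",(170,300),3)):
    a=cv2.imread(f"pics/{n}0.png")[r:r+50,c:c+65]; cv2.imwrite(f"pics/q{k}.png",cv2.resize(a,(390,300),interpolation=0))
import numpy as np
q=[cv2.imread(f"pics/q{k}.png") for k in range(4)]
cv2.imwrite("pics/q.png",np.vstack([np.hstack(q[:2]),np.hstack(q[2:])]))
E
```

```text
(no output)
```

View pics/q.png

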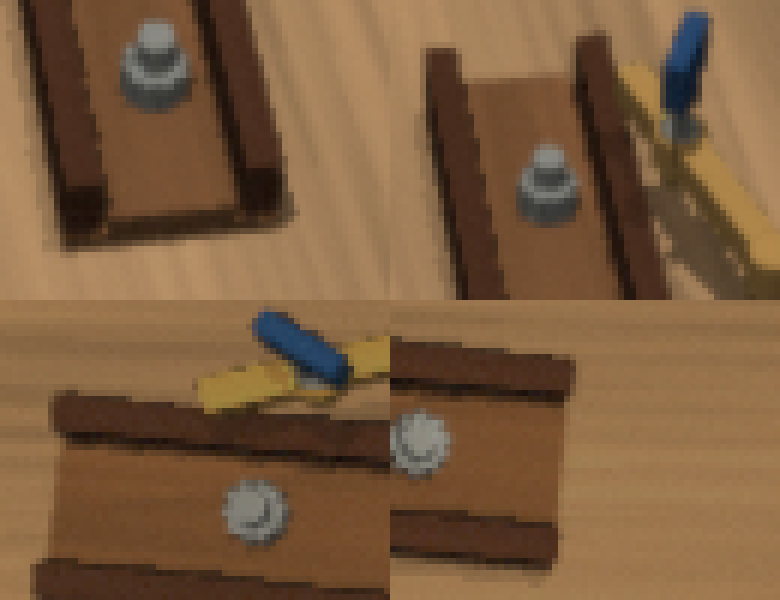

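```bash
cat > fit.py <<'E'
from h import *
from scipy.optimize import least_squares
np.set_printoptions(precision=2,suppress=True)
obs=[("side",(294.5,266.2),(-45,-200,45)),("side",(331.7,262.8),(45,-200,45)),("side",(295.3,276.2),(-45,-200,0)),("side",(275.3,155.5),(-45,200,45)),("side",(305.7,153),(45,200,45)),
("top",(178.2,165),(45,200,45)),("top",(175.3,192.8),(-29,200,45)),("top",(330.3,179.2),(45,-200,45)),("top",(327.3,206.5),(-29,-200,45)),("top",(327.2,213.5),(-45,-200,45)),
("top",(254.8,153.2),(85,0,89)),("side",(333.5,189.5),(85,0,89))]
def f(v,full=False):
    c,s=np.cos(v[2]),np.sin(v[2]);r=[]
    for n,px,(x,y,z) in obs:
        off=v[3:5] if n=="side" else v[5:7]
        r.append(proj(n,(v[0]+c*x-s*y,v[1]+s*x+c*y,z))+off-px)
    return np.array(r) if full else np.r_[np.ravel(r),v[3:]/1.]
o=least_squares(f,[557,52,-.09,0,0,0,0],loss="soft_l1");v=o.x
c,s=np.cos(v[2]),np.sin(v[2]);st=v[:2];h=st+85*np.array([c,s])
offS=v[3:5];offT=v[5:7]
E
python3 - <<'E'
from fit import *
print(v);print(f(v,True));print("hinge",h)
T=lambda x,y:(170+(x+.5)/3.747-.5,110+(y+.5)/3.75-.5)
S=lambda x,y:(230+(x+.5)/4-.5,120+(y+.5)/4-.5)
for nm,z,t,sd in(("tip",89,T(128,212),S(318,160)),("toe",89,(208,167),(311,162)),("knob",130,T(188,182),S(357,153))):
    for P in(atz("top",np.array(t)-offT,z),atz("side",np.array(sd)-offS,z)):
        d=P[:2]-h;print(nm,P,np.hypot(*d),"gate",np.arctan2(d@[-s,c],-d@[c,s]))
# pad pinion position
print(proj("top",[*st,20])+offT,proj("side",[*st,20])+offS)
E
```

```text
[555.28  56.42  -0.08   0.32  -0.32   0.16   0.33]
[[ 0.5  -0.05]
 [ 0.2  -0.56]
 [-0.64  0.9 ]
 [-0.29  0.15]
 [-0.07  0.04]
 [-0.03 -0.38]
 [-0.44 -0.31]
 [ 0.   -0.13]
 [ 0.5   0.69]
 [ 0.06 -0.19]
 [-0.25  0.07]
 [-0.06 -0.03]]
hinge [640.01  49.59]
tip [604.98 177.22  89.  ] 132.3488876078332 gate 1.2225379660915503
tip [605.85 175.26  89.  ] 130.23120320165413 gate 1.2249489810810064
toe [603.01 166.51  89.  ] 122.63085960861845 gate 1.1839056381974946
toe [608.54 164.78  89.  ] 119.4113102190221 gate 1.2237214891327894
knob [617.8  131.64 130.  ] 84.99547833589331 gate 1.225986488542379
knob [620.32 132.78 130.  ] 85.48675811605285 gate 1.2579379724270485
[252.85 190.12] [300.59 210.4 ]
```

```bash
cat > plan.py <<'E'
from fit import *
ex=np.array([c,s]);ey=np.array([-s,c])
def armdir(g): return -np.cos(g)*ex+np.sin(g)*ey
def tang(g): return np.sin(g)*ex+np.cos(g)*ey
def push(g,r=122,off=19): return h+r*armdir(g)+off*tang(g)
def cur():
    S=ctrl.sense();q=S["ee_rot"];Rm=R.from_quat(np.r_[q[1:],q[0]]).as_matrix()
    return S,Rm
def to(p):
    S,Rm=cur();d=Rm.T@(np.array(p)-S["eef_pos"]);return d,d/750
def yawx():
    S,Rm=cur();return np.arctan2(Rm[1,0],Rm[0,0])
E
python3 - <<'E'
from plan import *
P=push(1.225,124,36);print(P,to([*P,195]),yawx(), v[2]-1.225)
E
```

```text
[642.23 178.69] (array([-127.85,  535.42,    0.26]), array([-0.17,  0.71,  0.  ])) 1.2039868999730237 -1.3054212559650107
```

play_rows([
  [[-0.0122, 0.051, 0], [0, 0, 0]],
  [[-0.0122, 0.051, 0], [0, 0, 0]],
  [[-0.0122, 0.051, 0], [0, 0, 0]],
  [[-0.0122, 0.051, 0], [0, 0, 0]],
  [[-0.0122, 0.051, 0], [0, 0, 0]],
  [[-0.0122, 0.051, 0], [0, 0, 0]],
  [[-0.0122, 0.051, 0], [0, 0, 0]],
  [[-0.0122, 0.051, 0], [0, 0, 0]],
  [[-0.0122, 0.051, 0], [0, 0, 0]],
  [[-0.0122, 0.051, 0], [0, 0, 0]],
  [[-0.0122, 0.051, 0], [0, 0, 0]],
  [[-0.0122, 0.051, 0], [0, 0, 0]],
  [[-0.0122, 0.051, 0], [0, 0, 0]],
  [[-0.0122, 0.051, 0], [0, 0, 0]],
], grip=1, squeeze=30)

```text
time_s: 2.5
eef_pos: [643.4, 177.3, 195.2]
ee_rot: [-0.0, 0.824, 0.566, -0.0]
force: [0.1, 1.2, 1.4]
grip_width: -0.0
```

play_rows([
  [[0, 0, 0], [0, 0, 0.188]],
  [[0, 0, 0], [0, 0, 0.188]],
  [[0, 0, 0], [0, 0, 0.188]],
  [[0, 0, 0], [0, 0, 0.188]],
  [[0, 0, 0], [0, 0, 0.188]],
  [[0, 0, 0], [0, 0, 0.188]],
  [[0, 0, 0], [0, 0, 0.188]],
  [[0, 0, 0], [0, 0, 0.188]],
  [[0, 0, 0], [0, 0, 0.188]],
  [[0, 0, 0], [0, 0, 0.188]],
  [[0, 0, 0], [0, 0, 0.188]],
  [[0, 0, 0], [0, 0, 0.188]],
  [[0, 0, 0], [0, 0, 0.188]],
  [[0, 0, 0], [0, 0, 0.188]],
  [[0, 0, 0], [0, 0, 0.188]],
  [[0, 0, 0], [0, 0, 0.188]],
  [[0, 0, 0], [0, 0, 0.188]],
  [[0, 0, 0], [0, 0, 0]],
])

```text
time_s: 4.3
eef_pos: [642.2, 178.5, 195.2]
ee_rot: [0.0, 0.794, -0.608, -0.0]
force: [-0.8, 0.9, 0.0]
grip_width: 0.001
```

```bash
python3 - <<'E'
from plan import *
import cv2
P=push(1.225,124,36);print(P,to([*P,79]),yawx(),ctrl.sense())
for n in("side","top"): 
    im=cams.capture(n); cv2.imwrite(f"pics/{n}1.png",im[:,:,::-1])
    r,cc=(60,230) if n=="side" else (90,160)
    a=im[r:r+150,cc:cc+190,::-1];cv2.imwrite(f"pics/{n}1z.png",cv2.resize(a,(760,600),interpolation=2))
E
```

```text
[642.23 178.69] (array([ -0.22,  -0.06, 116.17]), array([-0.  , -0.  ,  0.15])) -1.307384717955553 {'time_s': 4.3, 'joints': array([0.1 , 0.64, 1.  , 0.  , 1.5 , 1.4 ]), 'dq': array([-0.  , -0.  , -0.  ,  0.  , -0.  , -0.16]), 'tau': array([ -0.  , -56.77, -27.17,   0.  ,   0.  ,   1.57]), 'eef_pos': array([642.24, 178.47, 195.17]), 'ee_rot': array([ 0.  ,  0.79, -0.61, -0.  ]), 'force': array([-0.77,  0.88,  0.05]), 'wrist_torque': array([ 0.03, -0.04, -0.01]), 'grip_width': 0.0014403908778018702}
```

View pics/side1z.png

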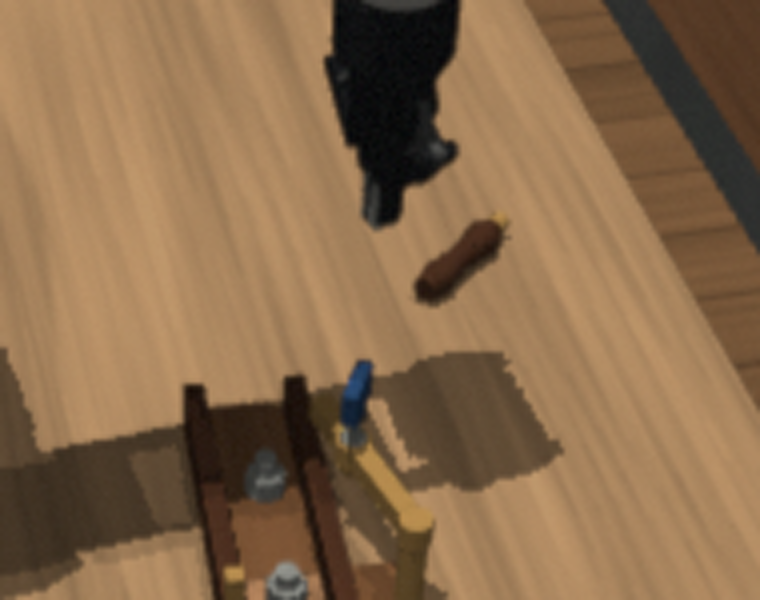

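View pics/top1z.png

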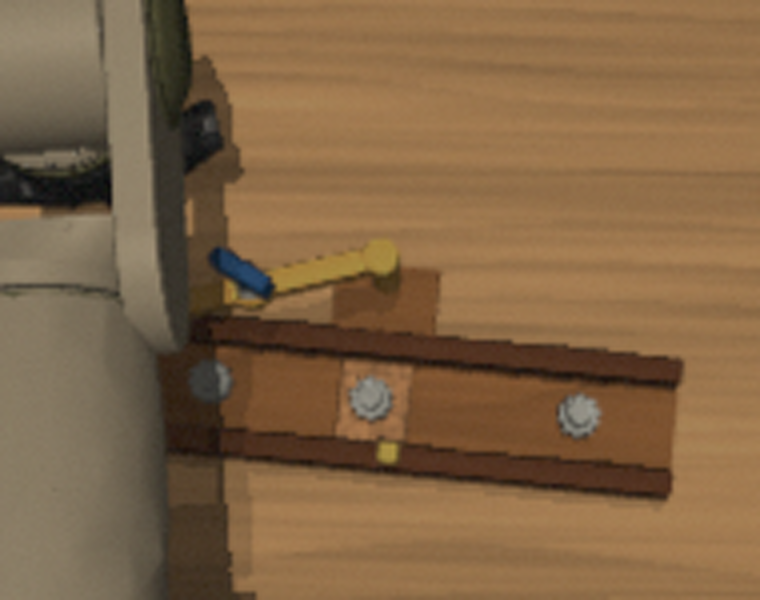

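```bash
python3 - <<'E'
from plan import *
S,Rm=cur();p=S["eef_pos"]
print(proj("side",p)+offS)
for px in((325,116),(341.2,100),(344,98),(314,82)):
    o,d=ray("side",np.array(px)-offS);n=Rm[:,1]
    t=((p-o)@n)/(d@n);X=Rm.T@(o+t*d-p);print(px,X)
E
```

```text
[323.81 126.71]
(325, 116) [  1.85   0.   -36.1 ]
(341.2, 100) [  66.68    0.   -127.25]
(344, 98) [  77.2     0.   -139.64]
(314, 82) [ -61.08    0.   -100.91]
```

```bash
python3 - <<'E'
from plan import *
p=np.array([188.3,490,195.3])
print(proj("side",p)+offS,proj("top",p)+offT)
import cv2
a=cv2.imread("pics/side0.png")[0:100,80:210];b=cv2.imread("pics/side1.png")[40:140,270:400]
cv2.imwrite("pics/z.png",np.vstack([cv2.resize(x,(390*1,300),interpolation=2) for x in(a,b)]))
E
```

```text
[143.59  80.34] [ 50.52 339.11]
```

View pics/z.png

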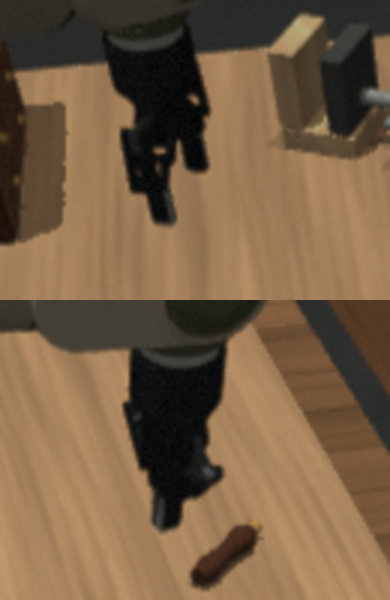

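```bash
python3 - <<'E'
from plan import *
import cv2
a=cv2.imread("pics/top0.png")[310:410,0:100];b=cv2.imread("pics/top1.png")[90:190,160:260]
cv2.imwrite("pics/z2.png",np.hstack([cv2.resize(x,(400,400),interpolation=2) for x in(a,b)]))
S,Rm=cur();print(proj("top",S["eef_pos"])+offT)
E
```

```text
[196.22 141.8 ]
```

View pics/z2.png

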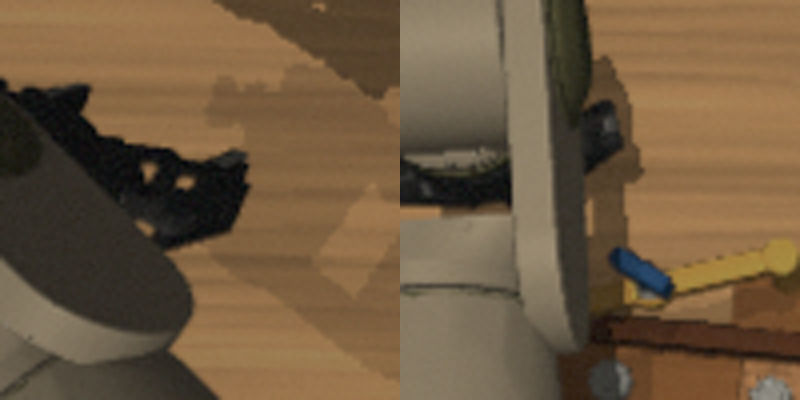

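play_rows([
  [[0, 0, 0.025], [0, 0, 0]],
  [[0, 0, 0.025], [0, 0, 0]],
  [[0, 0, 0.025], [0, 0, 0]],
  [[0, 0, 0.025], [0, 0, 0]],
  [[0, 0, 0.025], [0, 0, 0]],
  [[0, 0, 0], [0, 0, 0]],
])

```text
time_s: 5.0
eef_pos: [640.9, 178.3, 98.8]
ee_rot: [0.002, 0.795, -0.606, -0.002]
force: [-0.6, 0.2, -0.2]
grip_width: 0.001
```

```bash
python3 - <<'E'
from plan import *
import cv2
S,Rm=cur();p=S["eef_pos"];print(p,proj("side",p)+offS)
im=cams.capture("side");cv2.imwrite("pics/side2.png",im[:,:,::-1])
a=im[90:210,260:410,::-1];cv2.imwrite("pics/side2z.png",cv2.resize(a,(750,600),interpolation=2))
E
```

```text
[640.88 178.28  98.84] [321.32 154.48]
```

View pics/side2z.png

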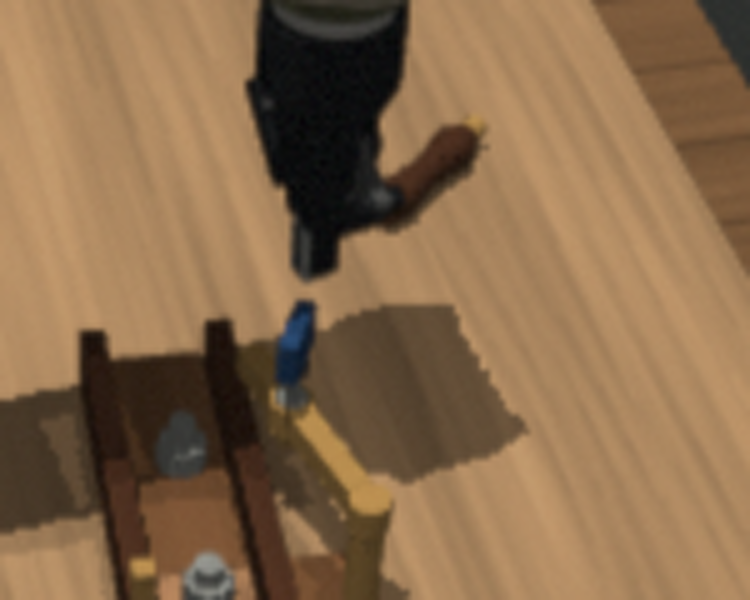

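```bash
python3 - <<'E'
from plan import *
print(to([570,340,99]),to([570,340,25]),atz("top",(132,107),10),yawx())
E
```

```text
(array([-174.79,   26.58,    1.94]), array([-0.23,  0.04,  0.  ])) (array([-174.76,   26.43,   75.94]), array([-0.23,  0.04,  0.1 ])) [779.26 391.67  10.  ] -1.3038103269964756
```

play_rows([
  [[-0.045, 0.007, 0], [0, 0, 0]],
  [[-0.045, 0.007, 0], [0, 0, 0]],
  [[-0.045, 0.007, 0], [0, 0, 0]],
  [[-0.045, 0.007, 0.02], [0, 0, 0]],
  [[-0.045, 0.007, 0.04], [0, 0, 0]],
  [[0, 0, 0.04], [0, 0, 0]],
  [[0, 0, 0], [0, 0, 0]],
  [[0, 0, 0], [0, 0, 0]],
])

```text
time_s: 5.85
eef_pos: [573.8, 334.4, 28.3]
ee_rot: [-0.001, 0.794, -0.607, 0.001]
force: [1.1, -0.4, -0.0]
grip_width: 0.004
```

```bash
python3 - <<'E'
from plan import *
import cv2
S,Rm=cur();p=S["eef_pos"];print(p,proj("side",p)+offS,proj("top",p)+offT)
o=[]
for n in("side","top"):
    im=cams.capture(n);cv2.imwrite(f"pics/{n}3.png",im[:,:,::-1])
    u=(proj(n,p)).astype(int);x0=max(u[0]-50,0);y0=max(u[1]-60,0);print(x0,y0)
    o.append(cv2.resize(im[y0:y0+100,x0:x0+100,::-1],(400,400),interpolation=2))
cv2.imwrite("pics/z3.png",np.hstack(o))
E
```

```text
[573.77 334.36  28.28] [285.42 141.5 ] [148.02 181.14]
235 81
97 120
```

View pics/z3.png

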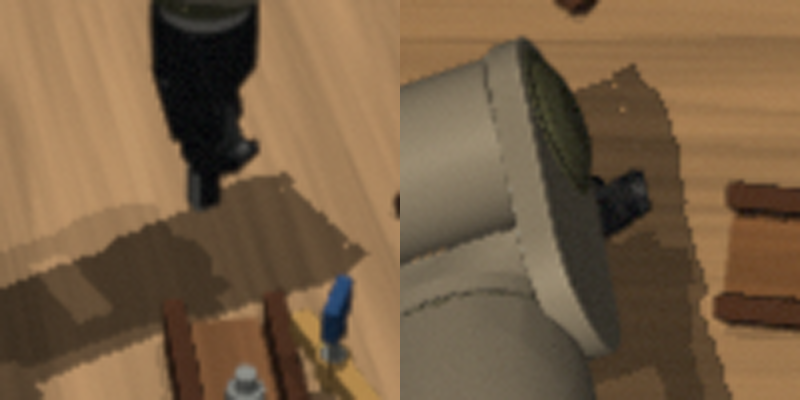

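```bash
python3 - <<'E'
from plan import *
S,Rm=cur();p=S["eef_pos"]
for t,sd in(((157,166),(298.7,118)),((159,169),(299,118)),((157,164),(298,115))):
    X,e=tri(np.array(t)-offT,np.array(sd)-offS);print(X,e,Rm.T@(X-p))
for g in((286.3,132.8),):
  for z in(28,58,68): print(atz("side",np.array(g)-offS,z)-p)
E
```

```text
[595.01 277.55 155.67] 7.297221907075068 [  60.07   -5.53 -126.48]
[590.48 270.65 160.97] 14.455716135563598 [  65.54    0.63 -131.81]
[594.68 274.44 168.9 ] 1.965365718173334 [  62.97   -4.46 -139.72]
[10.81 40.29 -1.19]
[ 2.78  4.34 28.81]
[ 0.1  -7.64 38.81]
```

play_rows([
  [[0, 0, 0.014], [0, 0, 0]],
  [[0, 0, 0.014], [0, 0, 0]],
  [[0, 0, 0.003], [0, 0, 0]],
  [[0, 0, 0], [0, 0, 0]],
  [[0, 0, 0], [0, 0, 0]],
])

```text
time_s: 6.45
eef_pos: [572.9, 334.5, 3.5]
ee_rot: [-0.0, 0.794, -0.608, 0.0]
force: [0.6, 0.5, -0.9]
grip_width: 0.002
```

play_rows([
  [[0, 0, 0.0013], [0, 0, 0]],
  [[0, 0, 0.0013], [0, 0, 0]],
  [[0, 0, 0.0013], [0, 0, 0]],
  [[0, 0, 0], [0, 0, 0]],
])

```text
time_s: 6.85
eef_pos: [572.7, 334.4, 0.2]
ee_rot: [0.0, 0.794, -0.608, -0.0]
force: [0.9, 0.0, -0.3]
grip_width: -0.001
```

play_rows([
  [[0, 0, 0.0013], [0, 0, 0]],
  [[0, 0, 0.0013], [0, 0, 0]],
  [[0, 0, 0], [0, 0, 0]],
])

```text
time_s: 7.15
eef_pos: [572.7, 334.4, -1.7]
ee_rot: [0.0, 0.794, -0.608, -0.0]
force: [-0.6, 0.4, -0.6]
grip_width: 0.001
```

```bash
python3 - <<'E'
from plan import *
import cv2
S,Rm=cur();p=S["eef_pos"];print(p,S["force"],S["time_s"],proj("side",p)+offS)
im=cams.capture("side");cv2.imwrite("pics/side4.png",im[:,:,::-1])
cv2.imwrite("pics/z4.png",cv2.resize(im[90:190,235:335,::-1],(600,600),interpolation=2))
E
```

```text
[572.68 334.41  -1.75] [-0.55  0.39 -0.64] 7.15 [285.02 149.08]
```

View pics/z4.png

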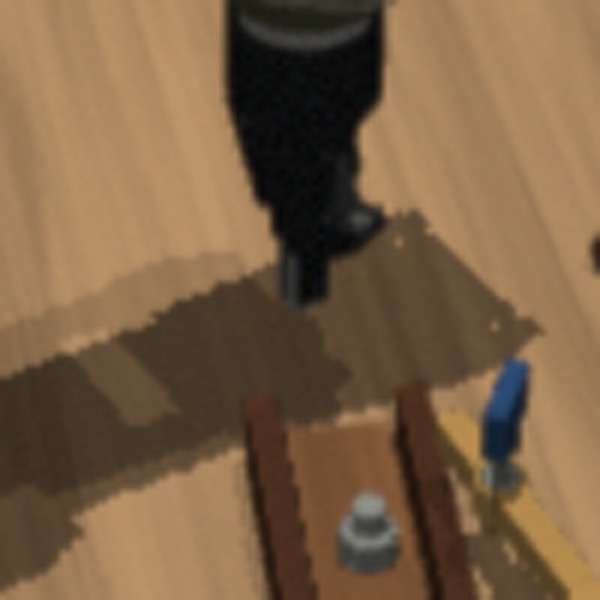

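play_rows([
  [[0, 0, 0.0067], [0, 0, 0]],
  [[0, 0, 0.0067], [0, 0, 0]],
  [[0, 0, 0.0067], [0, 0, 0]],
  [[0, 0, 0], [0, 0, 0]],
])

```text
time_s: 7.6
eef_pos: [572.2, 334.2, -17.8]
ee_rot: [0.001, 0.794, -0.608, -0.0]
force: [-0.0, -0.2, 0.3]
grip_width: -0.001
```

play_rows([
  [[0, 0, 0.0027], [0, 0, 0]],
  [[0, 0, 0.0027], [0, 0, 0]],
  [[0, 0, 0], [0, 0, 0]],
])

```text
time_s: 7.9
eef_pos: [572.6, 334.4, -20.9]
ee_rot: [0.0, 0.794, -0.608, -0.0]
force: [-0.5, 0.0, 0.1]
grip_width: -0.001
```

play_rows([
  [[0, 0, 0.0013], [0, 0, 0]],
  [[0, 0, 0.0013], [0, 0, 0]],
  [[0, 0, 0], [0, 0, 0]],
])

```text
time_s: 8.2
eef_pos: [572.7, 334.5, -22.7]
ee_rot: [0.0, 0.794, -0.608, -0.0]
force: [0.7, 0.3, -0.4]
grip_width: -0.001
```

play_rows([
  [[0, 0, 0.0013], [0, 0, 0]],
  [[0, 0, 0.0013], [0, 0, 0]],
  [[0, 0, 0], [0, 0, 0]],
])

```text
time_s: 8.5
eef_pos: [572.6, 334.5, -24.8]
ee_rot: [0.0, 0.794, -0.608, -0.0]
force: [0.4, -0.2, -0.0]
grip_width: 0.002
```

play_rows([
  [[0, 0, 0.0013], [0, 0, 0]],
  [[0, 0, 0.0007], [0, 0, 0]],
  [[0, 0, 0], [0, 0, 0]],
])

```text
time_s: 8.8
eef_pos: [572.7, 334.4, -26.2]
ee_rot: [0.0, 0.794, -0.608, -0.0]
force: [0.2, 0.1, 0.2]
grip_width: 0.001
```

play_rows([
  [[0, 0, 0.0013], [0, 0, 0]],
  [[0, 0, 0], [0, 0, 0]],
])

```text
time_s: 9.0
eef_pos: [572.7, 334.4, -27.2]
ee_rot: [0.0, 0.794, -0.608, -0.0]
force: [0.4, 0.4, -0.3]
grip_width: -0.002
```

play_rows([
  [[0, 0, 0.0013], [0, 0, 0]],
  [[0, 0, 0], [0, 0, 0]],
])

```text
time_s: 9.2
eef_pos: [572.7, 334.4, -28.2]
ee_rot: [0.0, 0.794, -0.608, -0.0]
force: [-0.1, -0.4, -0.7]
grip_width: -0.001
```

```bash
python3 - <<'E'
from plan import *
import cv2
S,Rm=cur();p=S["eef_pos"];print(p,S["force"],S["time_s"],proj("side",p)+offS)
im=cams.capture("side");cv2.imwrite("pics/side5.png",im[:,:,::-1])
cv2.imwrite("pics/z5.png",cv2.resize(im[90:190,235:335,::-1],(600,600),interpolation=2))
E
```

```text
[572.67 334.44 -28.21] [-0.07 -0.41 -0.71] 9.2 [284.98 155.54]
```

View pics/z5.png

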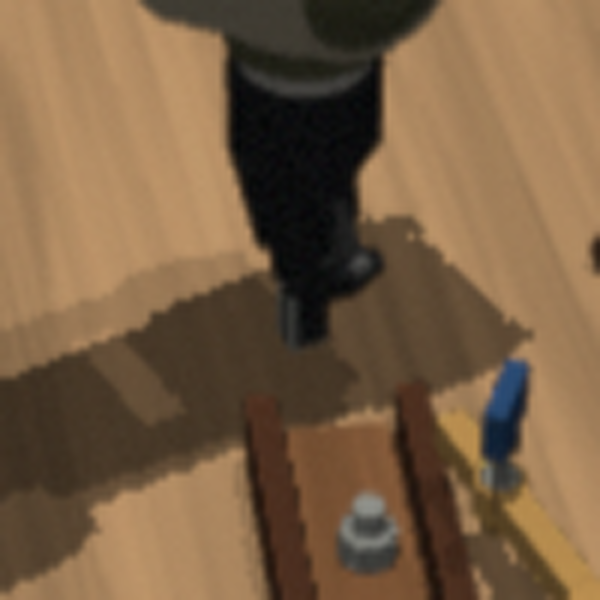

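play_rows([
  [[0, 0, 0.0013], [0, 0, 0]],
  [[0, 0, 0], [0, 0, 0]],
])

```text
time_s: 9.45
eef_pos: [572.7, 334.4, -29.2]
ee_rot: [0.0, 0.794, -0.608, -0.0]
force: [0.1, -0.3, -1.1]
grip_width: 0.002
```

play_rows([
  [[0, 0, 0.0013], [0, 0, 0]],
  [[0, 0, 0], [0, 0, 0]],
])

```text
time_s: 9.65
eef_pos: [572.7, 334.4, -30.2]
ee_rot: [0.0, 0.794, -0.608, -0.0]
force: [0.4, -0.6, 0.6]
grip_width: -0.002
```

play_rows([
  [[0, 0, 0.0013], [0, 0, 0]],
  [[0, 0, 0], [0, 0, 0]],
])

```text
time_s: 9.85
eef_pos: [572.7, 334.4, -31.2]
ee_rot: [0.0, 0.794, -0.608, -0.0]
force: [0.3, -0.1, -0.3]
grip_width: -0.002
```

play_rows([
  [[0, 0, 0.0013], [0, 0, 0]],
  [[0, 0, 0], [0, 0, 0]],
])

```text
time_s: 10.05
eef_pos: [572.7, 334.4, -32.1]
ee_rot: [0.0, 0.794, -0.608, -0.0]
force: [-0.6, -0.6, 0.6]
grip_width: -0.001
```

```bash
python3 - <<'E'
from plan import *
import cv2
S,Rm=cur();p=S["eef_pos"];print(p,S["force"],S["tau"],S["joints"])
im=cams.capture("side")
cv2.imwrite("pics/z6.png",cv2.resize(im[120:170,260:310,::-1],(600,600),interpolation=0))
for z in (0,3,6):print(proj("side",[p[0],p[1],z])+offS)
E
```

```text
[572.68 334.41 -32.11] [-0.58 -0.64  0.59] [ -0.01 -59.49 -22.44   0.    -0.02   0.  ] [ 0.35  0.85  1.25 -0.    1.05  1.66]
[285.02 148.64]
[285.03 147.9 ]
[285.03 147.15]
```

View pics/z6.png

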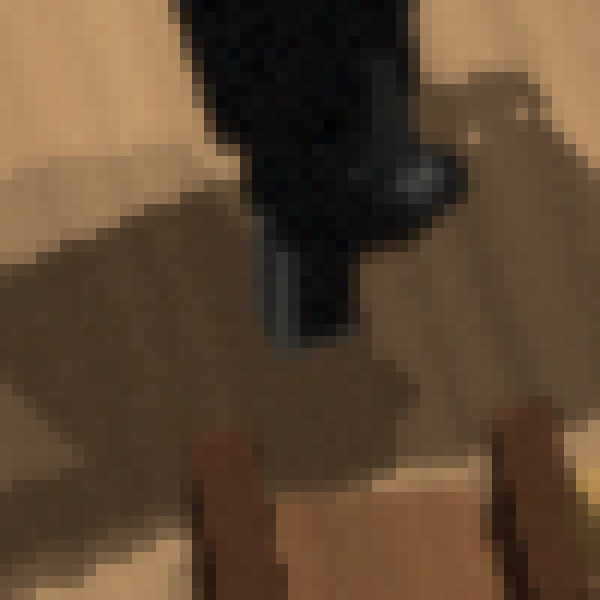

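play_rows([
  [[0, 0, 0.002], [0, 0, 0]],
  [[0, 0, 0.002], [0, 0, 0]],
  [[0, 0, 0], [0, 0, 0]],
])

```text
time_s: 10.4
eef_pos: [572.6, 334.4, -35.3]
ee_rot: [0.0, 0.794, -0.608, -0.0]
force: [-0.0, 0.4, 0.1]
grip_width: 0.001
```

play_rows([
  [[0, 0, 0.002], [0, 0, 0]],
  [[0, 0, 0], [0, 0, 0]],
])

```text
time_s: 10.6
eef_pos: [572.9, 334.5, -35.9]
ee_rot: [-0.0, 0.794, -0.608, 0.0]
force: [-1.4, -2.4, 3.1]
grip_width: 0.001
```

play_rows([
  [[0, 0, 0.002], [0, 0, 0]],
  [[0, 0, 0], [0, 0, 0]],
])

```text
time_s: 10.8
eef_pos: [572.9, 334.5, -35.9]
ee_rot: [-0.0, 0.794, -0.608, 0.0]
force: [-7.7, -3.8, 16.0]
grip_width: 0.004
```

play_rows([
  [[0, 0, 0.002], [0, 0, 0]],
  [[0, 0, 0], [0, 0, 0]],
])

```text
time_s: 11.0
eef_pos: [573.0, 334.5, -36.0]
ee_rot: [-0.0, 0.794, -0.607, 0.0]
force: [-11.5, -6.2, 26.5]
grip_width: -0.001
```

play_rows([
  [[0, 0, 0.002], [0, 0, 0]],
  [[0, 0, 0], [0, 0, 0]],
])

```text
time_s: 11.2
eef_pos: [573.0, 334.6, -36.1]
ee_rot: [-0.0, 0.794, -0.607, 0.0]
force: [-17.3, -7.8, 37.0]
grip_width: 0.002
```

play_rows([
  [[0, 0, -0.008], [0, 0, 0]],
  [[0, 0, -0.008], [0, 0, 0]],
  [[0, 0, 0], [0, 0, 0]],
  [[0, 0, 0], [0, 0, 0]],
])

```text
time_s: 11.6
eef_pos: [572.6, 334.4, -29.4]
ee_rot: [0.0, 0.794, -0.608, -0.0]
force: [-0.1, 0.1, 0.2]
grip_width: 0.003
```

```bash
python3 - <<'E'
from plan import *
import cv2
S,Rm=cur();p=S["eef_pos"];print(p,S["force"],S["time_s"],yawx())
im=cams.capture("side");it=cams.capture("top")
cv2.imwrite("pics/z7.png",np.hstack([cv2.resize(im[110:160,260:310,::-1],(400,400),interpolation=0),cv2.resize(it[130:230,100:200,::-1],(400,400),interpolation=2)]))
for xx in(-14,14):
  for yy in(-11,11): print(xx,yy,proj("side",p+Rm@[xx,yy,0]+[0,0,35.8])+offS,proj("top",p+Rm@[xx,yy,0]+[0,0,35.8])+offT)
E
```

```text
[572.64 334.4  -29.36] [-0.13  0.13  0.18] 11.6 -1.3061614799088315
-14 -11 [286.1  143.33] [144.3  180.17]
-14 11 [279.74 145.45] [146.09 188.  ]
14 -11 [290.33 148.65] [154.4  177.63]
14 11 [283.92 150.82] [156.21 185.46]
```

View pics/z7.png

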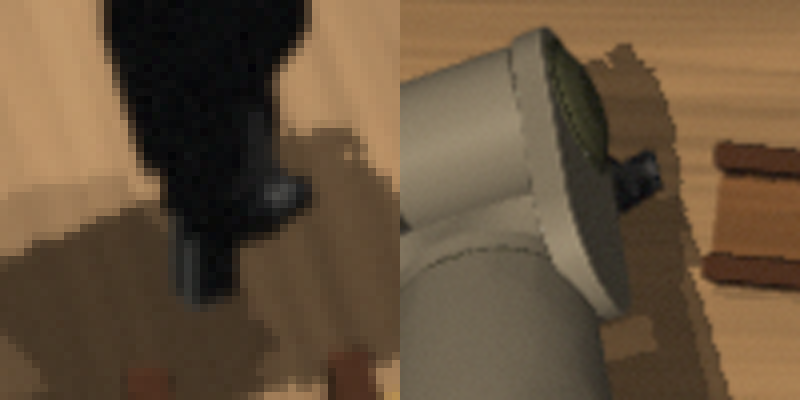

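play_rows([
  [[0, 0, -0.038], [0, 0, 0]],
  [[0, 0, -0.038], [0, 0, 0]],
  [[0, 0, -0.038], [0, 0, 0]],
  [[0, 0, -0.038], [0, 0, 0]],
  [[0.045, -0.007, 0], [0, 0, 0]],
  [[0.045, -0.007, 0], [0, 0, 0]],
  [[0.045, -0.007, 0], [0, 0, 0]],
  [[0.045, -0.007, 0], [0, 0, 0]],
  [[0.045, -0.007, 0], [0, 0, 0]],
  [[0, 0, 0], [0, 0, 0]],
  [[0, 0, 0], [0, 0, 0]],
])

```text
time_s: 12.8
eef_pos: [642.2, 178.2, 84.5]
ee_rot: [0.0, 0.794, -0.608, -0.0]
force: [-0.2, 1.9, 0.6]
grip_width: 0.001
```

```bash
python3 - <<'E'
from plan import *
S,Rm=cur();P=push(1.225,124,30);print(S["eef_pos"],to([*P,42]),yawx())
for g in np.arange(1.25,-.11,-.15):
    print(round(g,3),push(g,124,19))
E
```

```text
[642.15 178.18  84.53] (array([-0.45,  5.76, 42.54]), array([-0.  ,  0.01,  0.06])) -1.3072532491320223
1.25 [628.94 174.55]
1.1 [610.39 171.49]
0.95 [592.51 165.7 ]
0.8 [575.69 157.3 ]
0.65 [560.32 146.48]
0.5 [546.73 133.48]
0.35 [535.25 118.6 ]
0.2 [526.11 102.17]
0.05 [519.53  84.56]
-0.1 [515.66  66.16]
```

play_rows([
  [[0, 0, 0.0285], [0, 0, 0]],
  [[0, 0, 0.0285], [0, 0, 0]],
  [[0, 0.0077, 0], [0, 0, 0]],
  [[0, 0.0077, 0], [0, 0, 0]],
  [[0, 0.0077, 0], [0, 0, 0]],
  [[0, 0, 0], [0, 0, 0]],
])

```text
time_s: 13.4
eef_pos: [625.4, 174.8, 44.0]
ee_rot: [-0.001, 0.794, -0.607, 0.001]
force: [1.0, 3.1, -0.1]
grip_width: 0.004
```

play_rows([
  [[-0.0014, 0.0125, 0], [0, 0, -0.0955]],
  [[-0.0014, 0.0125, 0], [0, 0, -0.0955]],
  [[-0.0014, 0.0125, 0], [0, 0, -0.0955]],
  [[-0.0014, 0.0125, 0], [0, 0, -0.0955]],
  [[0, 0, 0], [0, 0, 0]],
])

```text
time_s: 13.9
eef_pos: [589.0, 164.6, 43.7]
ee_rot: [-0.001, 0.876, -0.482, 0.0]
force: [0.4, 3.6, 1.9]
grip_width: -0.002
```

```bash
cat > look.py <<'E'
from plan import *
import cv2,sys
k=sys.argv[1]
S,Rm=cur();p=S["eef_pos"];print(p,S["force"],S["time_s"],yawx(),S["joints"])
w=Rm.T[:2,:2]@(h-p[:2]);print("hinge in tool",w)
o=[]
for n,(r,cc) in(("side",(100,240)),("top",(110,190))):
    im=cams.capture(n);cv2.imwrite(f"pics/{n}{k}.png",im[:,:,::-1])
    o.append(cv2.resize(im[r:r+120,cc:cc+100,::-1],(400,480),interpolation=2))
cv2.imwrite(f"pics/L{k}.png",np.hstack(o))
E
python3 look.py 8
```

```text
[589.01 164.58  43.74] [0.43 3.63 1.86] 13.9 -1.0050365002999622 [0.08 0.65 1.4  0.   1.09 1.09]
hinge in tool [124.41  18.59]
```

View pics/L8.png

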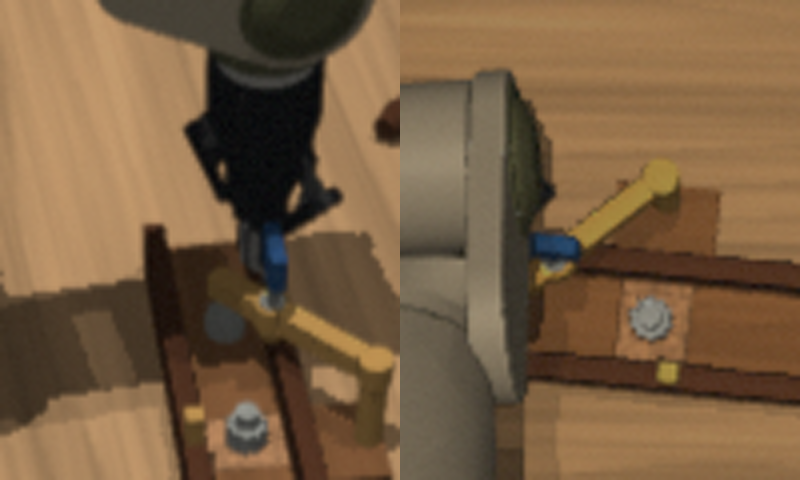

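play_rows([
  [[-0.0014, 0.0125, 0], [0, 0, -0.0955]],
  [[-0.0014, 0.0125, 0], [0, 0, -0.0955]],
  [[-0.0014, 0.0125, 0], [0, 0, -0.0955]],
  [[-0.0014, 0.0125, 0], [0, 0, -0.0955]],
  [[-0.0014, 0.0125, 0], [0, 0, -0.0955]],
  [[-0.0014, 0.0125, 0], [0, 0, -0.0955]],
  [[-0.0014, 0.0125, 0], [0, 0, -0.0955]],
  [[-0.0014, 0.0125, 0], [0, 0, -0.0955]],
  [[-0.0014, 0.0125, 0], [0, 0, -0.0955]],
  [[-0.0007, 0.0062, 0], [0, 0, -0.0478]],
  [[-0.0007, 0.0062, 0], [0, 0, -0.0478]],
  [[0, 0, 0], [0, 0, 0]],
  [[0, 0, 0], [0, 0, 0]],
])

```text
time_s: 15.3
eef_pos: [524.9, 98.5, 42.4]
ee_rot: [0.0, 0.992, -0.129, 0.0]
force: [0.6, 1.4, 0.4]
grip_width: -0.003
```

```bash
python3 look.py 9
```

```text
[524.87  98.52  42.4 ] [0.55 1.35 0.43] 15.3 -0.2579298379391214 [-0.03  0.5   1.65 -0.    0.99  0.22]
hinge in tool [123.81  17.94]
```

View pics/L9.png

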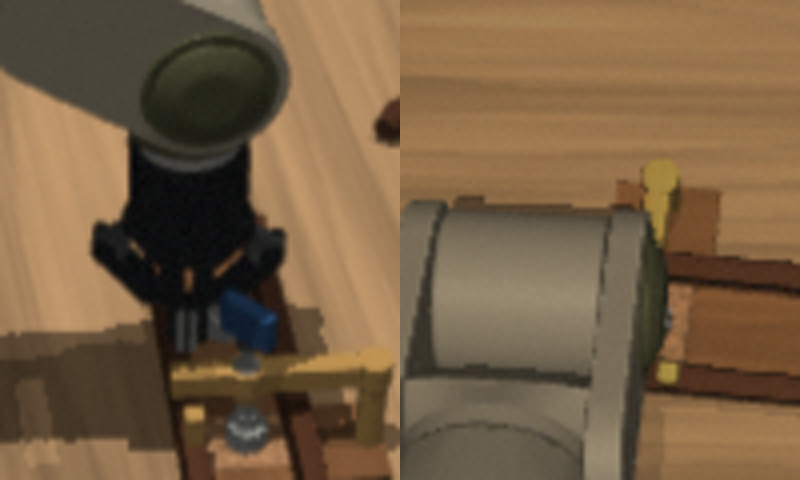

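play_rows([
  [[-0.001, 0.0083, 0], [0, 0, -0.0637]],
  [[-0.001, 0.0083, 0], [0, 0, -0.0637]],
  [[-0.0005, 0.0042, 0], [0, 0, -0.0318]],
  [[0, 0, 0], [0, 0, 0]],
])

```text
time_s: 15.8
eef_pos: [519.0, 85.8, 42.8]
ee_rot: [-0.002, 0.998, -0.065, -0.0]
force: [-4.7, 16.6, 5.9]
grip_width: -0.0
```

play_rows([
  [[-0.0005, 0.0042, 0], [0, 0, -0.0318]],
  [[0, 0, 0], [0, 0, 0]],
])

```text
time_s: 16.0
eef_pos: [519.4, 81.3, 42.7]
ee_rot: [-0.0, 0.999, -0.053, 0.001]
force: [4.7, 4.5, -0.8]
grip_width: 0.0
```

```bash
python3 look.py 10
```

```text
[519.42  81.33  42.68] [ 4.7   4.51 -0.82] 16.0 -0.10542073807344127 [-0.07  0.49  1.68  0.    0.97  0.04]
hinge in tool [123.26  18.87]
```

View pics/L10.png

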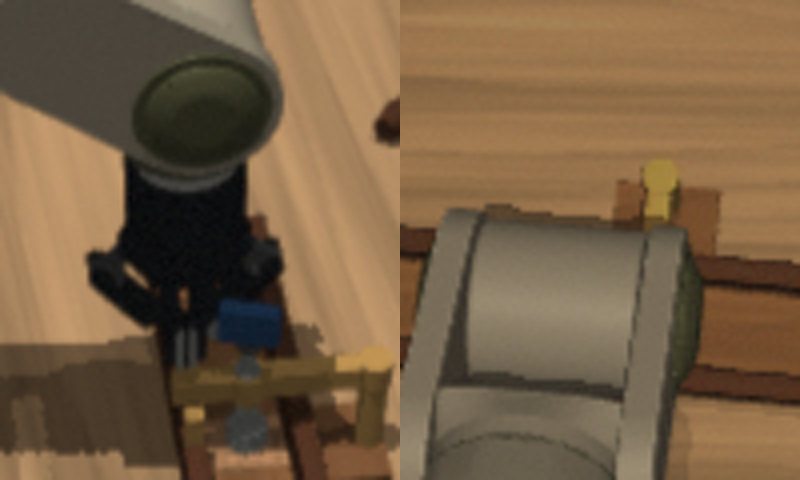

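play_rows([
  [[0, 0.003, 0], [0, 0, -0.016]],
  [[0, 0, 0], [0, 0, 0]],
  [[0, 0, 0], [0, 0, 0]],
])

```text
time_s: 16.4
eef_pos: [518.8, 79.3, 42.6]
ee_rot: [-0.001, 0.999, -0.047, 0.001]
force: [1.3, 7.6, 1.3]
grip_width: -0.003
```

play_rows([
  [[0, 0.002, 0], [0, 0, -0.016]],
  [[0, 0, 0], [0, 0, 0]],
  [[0, 0, 0], [0, 0, 0]],
])

```text
time_s: 16.7
eef_pos: [518.4, 78.2, 42.7]
ee_rot: [-0.001, 0.999, -0.041, 0.0]
force: [0.1, 9.5, 3.1]
grip_width: -0.001
```

play_rows([
  [[0, 0.003, 0], [0, 0, -0.01]],
  [[0, 0, 0], [0, 0, 0]],
  [[0, 0, 0], [0, 0, 0]],
])

```text
time_s: 17.0
eef_pos: [518.3, 77.4, 42.7]
ee_rot: [-0.002, 0.999, -0.037, 0.0]
force: [1.2, 18.3, 2.3]
grip_width: 0.001
```

```bash
python3 look.py 11; python3 - <<'E'
from plan import *
print("shut tcp expected",push(0,124,19),push(0,124,17))
E
```

```text
[518.29  77.36  42.68] [ 1.21 18.32  2.29] 17.0 -0.07360476008745814 [-0.08  0.48  1.69  0.    0.97 -0.01]
hinge in tool [123.43  18.74]
shut tcp expected [517.93  78.49] [517.77  76.5 ]
```

View pics/L11.png

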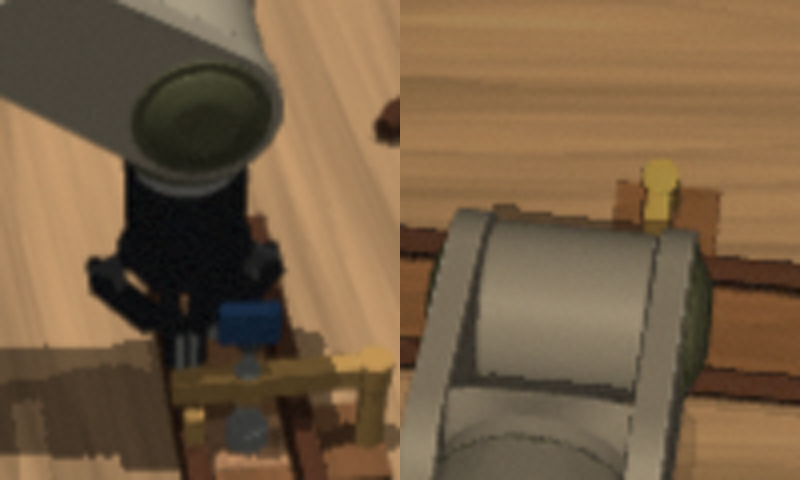

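play_rows([
  [[0, -0.02, 0], [0, 0, 0]],
  [[0, -0.04, 0], [0, 0, 0]],
  [[0, -0.04, -0.03], [0, 0, 0]],
  [[0, -0.045, -0.03], [0, 0, 0]],
  [[0, -0.045, -0.03], [0, 0, 0]],
  [[0, -0.045, -0.03], [0, 0, 0]],
  [[0, 0, 0], [0, 0, 0]],
])

```text
time_s: 17.8
eef_pos: [531.8, 254.3, 135.2]
ee_rot: [-0.001, 0.999, -0.035, 0.003]
force: [0.0, -0.4, 0.0]
grip_width: -0.001
```

```bash
python3 look.py 12
```

```text
[531.84 254.27 135.2 ] [ 0.01 -0.37  0.01] 17.8 -0.06994622239694373 [ 0.25  0.5   1.39 -0.    1.25  0.32]
hinge in tool [122.2  196.62]
```

View pics/L12.png

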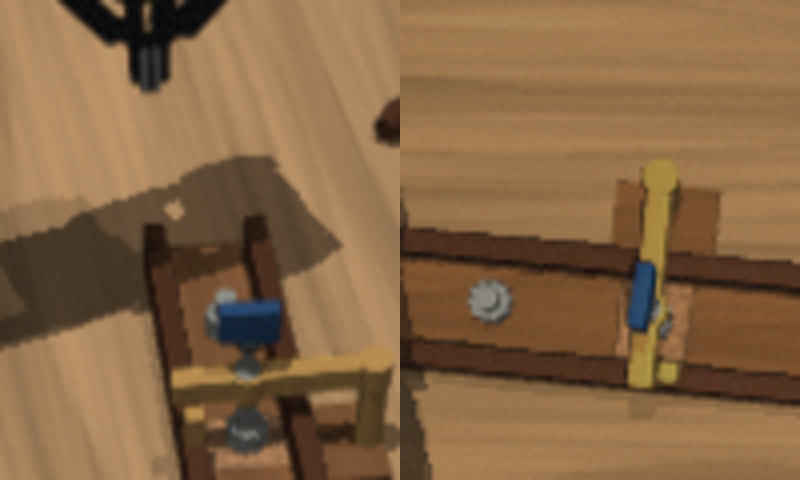

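```bash
python3 - <<'E'
from plan import *
import cv2
for n in("top","side"):
    im=cv2.imread(f"pics/{n}12.png").astype(int);b,g,r=im[...,0],im[...,1],im[...,2]
    m=((b>1.4*r)&(b>60)).astype(np.uint8);m[:, :240 if n=="top" else 280]=0;m[230:]=0;m[:,:][:100]=0
    ys,xs=np.nonzero(m);print(n,len(xs),xs.min(),xs.max(),ys.min(),ys.max(),xs.mean(),ys.mean())
    print(cv2.minAreaRect(np.c_[xs,ys].astype(np.float32)))
    x0,y0=(xs.min()-15,ys.min()-15)
    cv2.imwrite(f"pics/w{n}.png",cv2.resize(im[y0:y0+45,x0:x0+45].astype(np.uint8),(540,540),interpolation=0));print(x0,y0)
for k in(0,.4,.8):
    print("pred wing center",proj("top",[*st,132-4*k])+offT,proj("side",[*st,132-4*k])+offS,"top c",proj("top",[*st,147-4*k])+offT)
E
python3 - <<'E'
import cv2,numpy as np
cv2.imwrite("pics/w.png",np.hstack([cv2.resize(cv2.imread(f"pics/w{n}.png"),(400,400),interpolation=0) for n in("top","side")]))
E
```

```text
top 83 247 414 100 191 259.28915662650604 179.04819277108433
((327.81549072265625, 144.59780883789062), (14.74041748046875, 185.15354919433594), 63.575721740722656)
232 85
side 54 295 309 175 179 302.31481481481484 176.8148148148148
((301.98773193359375, 176.86476135253906), (3.5308938026428223, 14.304647445678711), 84.80557250976562)
280 160
pred wing center [249.9  183.84] [301.74 180.57] top c [249.47 182.91]
pred wing center [249.95 183.94] [301.73 181.02] top c [249.51 183.01]
pred wing center [250.   184.03] [301.71 181.47] top c [249.56 183.11]
```

View pics/w.png

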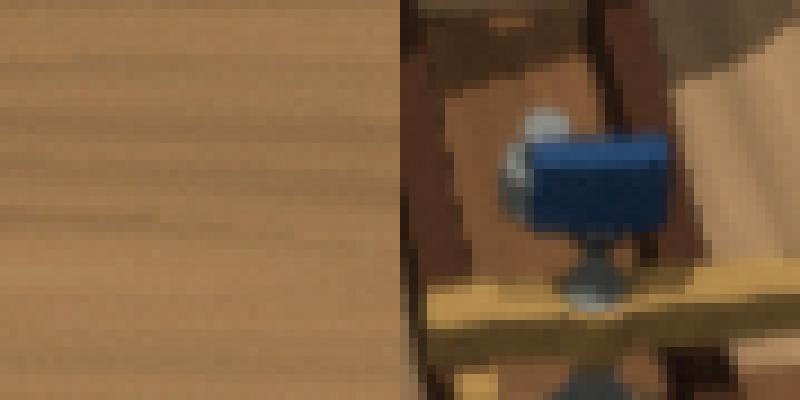

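```bash
python3 - <<'E'
from plan import *
import cv2
im=cv2.imread("pics/top12.png");x0,y0=237,165
cv2.imwrite("pics/w.png",np.hstack([cv2.resize(im[y0:y0+40,x0:x0+30],(450,600),interpolation=0)]))
b,g,r=[im[...,i].astype(int) for i in range(3)]
m=(b>1.2*r);m[:165]=0;m[205:]=0;m[:,:240]=0;m[:,262:]=0
ys,xs=np.nonzero(m);print(len(xs),xs.mean(),ys.mean(),xs.min(),xs.max(),ys.min(),ys.max());print(cv2.minAreaRect(np.c_[xs,ys].astype(np.float32)))
for k in(0,):
  for yaw in(-.2,-.08,0.05):
    d=np.array([np.cos(yaw),np.sin(yaw)]);n=np.array([-d[1],d[0]])
    for a,bb,z in((20,6,147),(20,-6,147),(-20,6,147),(-20,-6,147),(-20,-6,117),(20,6,117)):
        q=[*(st+a*d+bb*n),z];print(yaw,a,bb,z,proj("top",q)+offT,proj("side",q)+offS)
E
```

```text
85 250.03529411764706 183.47058823529412 247 253 176 191
((250.05487060546875, 183.506103515625), (5.300714015960693, 15.349983215332031), 6.34019136428833)
-0.2 20 6 147 [248.87 174.32] [309.75 174.6 ]
-0.2 20 -6 147 [253.74 175.37] [309.96 177.91]
-0.2 -20 6 147 [245.18 190.46] [293.9  174.69]
-0.2 -20 -6 147 [250.06 191.53] [294.02 178.  ]
-0.2 -20 -6 117 [250.91 193.15] [293.82 186.48]
-0.2 20 6 117 [249.75 176.37] [309.29 183.08]
-0.08 20 6 147 [247.83 174.46] [309.36 173.96]
-0.08 20 -6 147 [252.81 174.93] [310.14 177.23]
-0.08 -20 6 147 [246.11 190.91] [293.7  175.36]
-0.08 -20 -6 147 [251.1  191.38] [294.39 178.65]
-0.08 -20 -6 117 [251.93 193.02] [294.18 187.13]
-0.08 20 6 117 [248.74 176.51] [308.92 182.44]
0.05 20 6 147 [246.74 174.74] [308.83 173.3 ]
0.05 20 -6 147 [251.74 174.57] [310.21 176.49]
0.05 -20 6 147 [247.19 191.27] [293.61 176.1 ]
0.05 -20 -6 147 [252.2  191.09] [294.91 179.32]
0.05 -20 -6 117 [253.   192.73] [294.69 187.8 ]
0.05 20 6 117 [247.67 176.79] [308.39 181.79]
```

View pics/w.png

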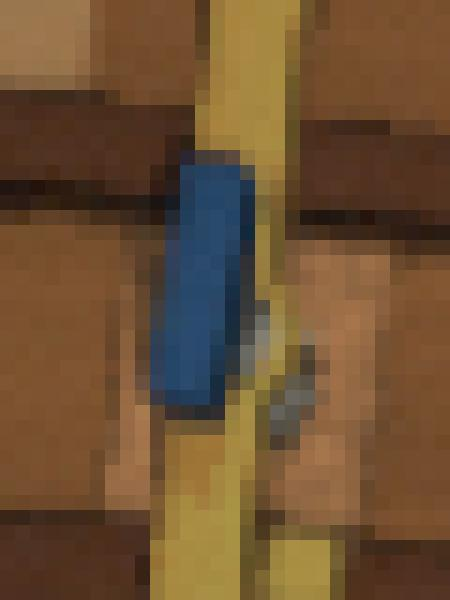

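play_rows([
  [[0, 0, 0], [0, 0, -0.181]],
  [[0, 0, 0], [0, 0, -0.181]],
  [[0, 0, 0], [0, 0, -0.181]],
  [[0, 0, 0], [0, 0, -0.181]],
  [[0, 0, 0], [0, 0, -0.181]],
  [[0, 0, 0], [0, 0, -0.181]],
  [[0, 0, 0], [0, 0, -0.181]],
  [[0, 0, 0], [0, 0, -0.181]],
  [[0, 0, 0], [0, 0, -0.181]],
  [[0, 0, 0], [0, 0, -0.181]],
  [[0, 0, 0], [0, 0, -0.181]],
  [[0, 0, 0], [0, 0, 0]],
], grip=0)

```text
time_s: 19.1
eef_pos: [530.6, 249.2, 131.2]
ee_rot: [-0.0, 0.735, 0.678, -0.001]
force: [0.5, -1.3, 0.3]
grip_width: 0.997
```

```bash
python3 - <<'E'
from plan import *
S,Rm=cur();print(S["eef_pos"],yawx(),S["joints"],S["grip_width"],to([*st,135]))
E
```

```text
[530.6  249.23 131.25] 1.490218839662103 [ 0.24  0.5   1.39 -0.    1.25 -1.25] 0.9974273754772667 (array([-190.2 ,   40.11,   -3.61]), array([-0.25,  0.05, -0.  ]))
```

play_rows([
  [[-0.051, 0.0107, 0], [0, 0, 0]],
  [[-0.051, 0.0107, 0], [0, 0, 0]],
  [[-0.051, 0.0107, 0], [0, 0, 0]],
  [[-0.051, 0.0107, 0], [0, 0, 0]],
  [[-0.051, 0.0107, 0], [0, 0, 0]],
  [[0, 0, 0], [0, 0, 0]],
  [[0, 0, 0], [0, 0, 0]],
])

```text
time_s: 19.8
eef_pos: [555.3, 55.7, 131.8]
ee_rot: [-0.0, 0.737, 0.676, -0.0]
force: [-1.0, 0.4, 0.4]
grip_width: 1.003
```

```bash
python3 - <<'E'
from plan import *
S,Rm=cur();print(S["eef_pos"],yawx(),S["joints"],S["force"],S["time_s"],to([*st,79]))
E
python3 look.py 13
```

```text
[555.26  55.7  131.75] 1.485380659334845 [-0.11  0.44  1.49  0.    1.22 -1.6 ] [-0.95  0.43  0.37] 19.8 (array([ 0.72,  0.03, 52.75]), array([0.  , 0.  , 0.07]))
[555.26  55.7  131.75] [-0.95  0.43  0.37] 19.8 1.485380659334845 [-0.11  0.44  1.49  0.    1.22 -1.6 ]
hinge in tool [ 1.15 84.96]
```

View pics/L13.png

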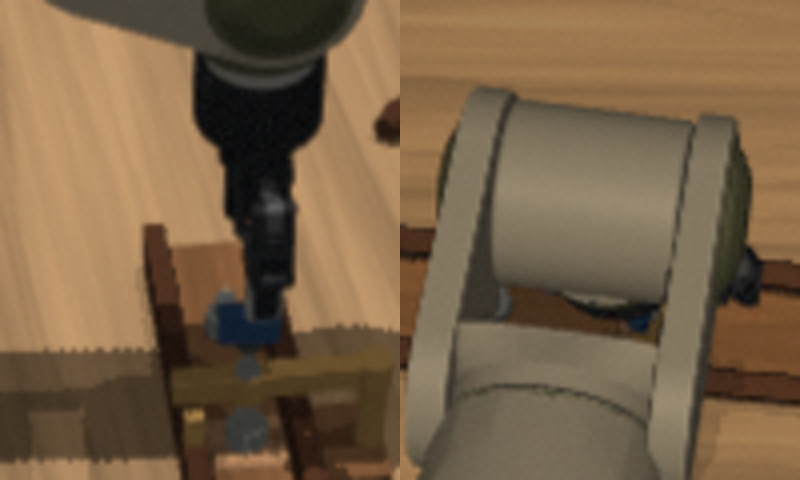

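```bash
python3 - <<'E'
from plan import *
S,Rm=cur();p=S["eef_pos"]+[0,0,35.8]
for a in(-43,-57):
  for y in(-11,11):
    for z in(-13,):print(a,y,proj("side",p+Rm@[a,y,z])+offS, proj("side",p+Rm@[a,y,z-30])+offS)
import cv2
im=cv2.imread("pics/side13.png");cv2.imwrite("pics/w.png",cv2.resize(im[140:190,285:325],(480,600),interpolation=0))
E
```

```text
-43 -11 [300.44 178.62] [300.78 169.52]
-43 11 [309.44 177.83] [309.93 168.72]
-57 -11 [301.33 182.66] [301.68 173.56]
-57 11 [310.39 181.86] [310.9  172.75]
```

View pics/w.png

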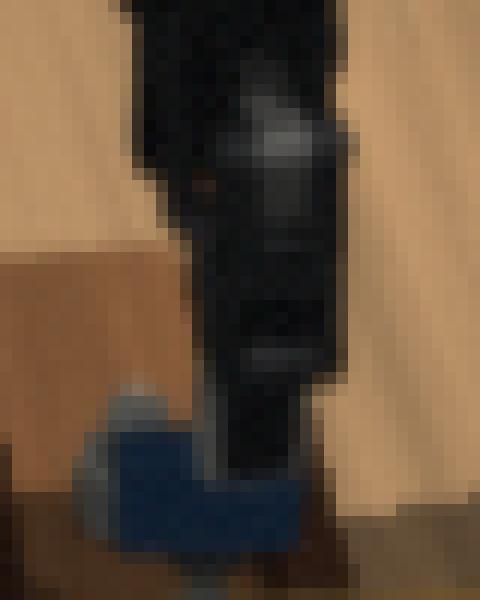

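play_rows([
  [[0, 0, 0.02], [0, 0, 0]],
  [[0, 0, 0.02], [0, 0, 0]],
  [[0, 0, 0.02], [0, 0, 0]],
  [[0, 0, 0.01], [0, 0, 0]],
  [[0, 0, 0], [0, 0, 0]],
  [[0, 0, 0], [0, 0, 0]],
])

```text
time_s: 20.5
eef_pos: [555.9, 57.0, 80.3]
ee_rot: [0.0, 0.735, 0.678, 0.0]
force: [0.2, -0.2, -0.3]
grip_width: 0.998
```

```bash
python3 look.py 14; python3 -c "
import cv2
im=cv2.imread('pics/side14.png');cv2.imwrite('pics/w.png',cv2.resize(im[140:210,275:335],(514,600),interpolation=0))"
```

```text
[555.86  57.03  80.33] [ 0.2  -0.18 -0.31] 20.5 1.491077240991817 [-0.11  0.5   1.54 -0.    1.1  -1.6 ]
hinge in tool [-0.71 84.47]
```

View pics/w.png

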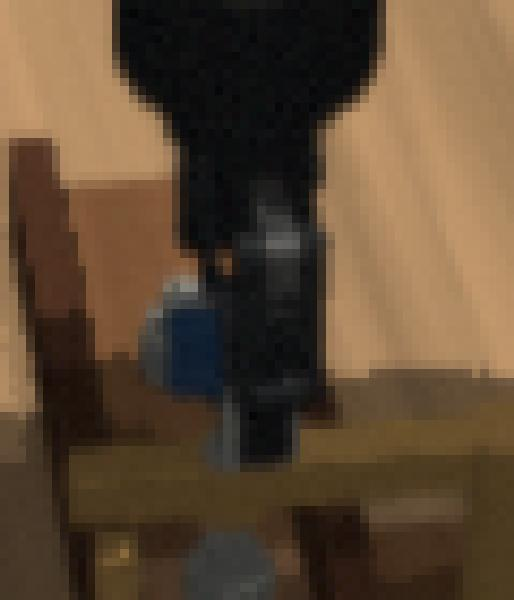

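play_rows([
  [[-0.0015, -0.0007, 0], [0, 0, 0]],
  [[0, 0, 0], [0, 0, 0]],
  [[0, 0, 0], [0, 0, 0]],
])

```text
time_s: 20.9
eef_pos: [555.1, 55.4, 80.0]
ee_rot: [0.0, 0.735, 0.678, 0.0]
force: [-0.5, 0.9, 0.4]
grip_width: 1.002
```

play_rows([
  [[0, 0, 0], [0, 0, 0]],
  [[0, 0, 0], [0, 0, 0]],
  [[0, 0, 0], [0, 0, 0]],
  [[0, 0, 0], [0, 0, 0]],
  [[0, 0, 0], [0, 0, 0]],
  [[0, 0, 0], [0, 0, 0]],
  [[0, 0, 0], [0, 0, 0]],
  [[0, 0, 0], [0, 0, 0]],
], grip=1, squeeze=35)

```text
time_s: 21.7
eef_pos: [555.1, 55.5, 79.9]
ee_rot: [0.0, 0.735, 0.678, 0.0]
force: [-1.1, -0.2, 1.3]
grip_width: 0.134
```

```bash
python3 look.py 15; python3 -c "
import cv2
im=cv2.imread('pics/side15.png');cv2.imwrite('pics/w.png',cv2.resize(im[140:210,275:335],(514,600),interpolation=0))"
```

```text
[555.06  55.5   79.9 ] [-1.14 -0.2   1.32] 21.7 1.4906044441596493 [-0.11  0.5   1.55  0.    1.1  -1.6 ]
hinge in tool [ 0.92 85.15]
```

View pics/w.png

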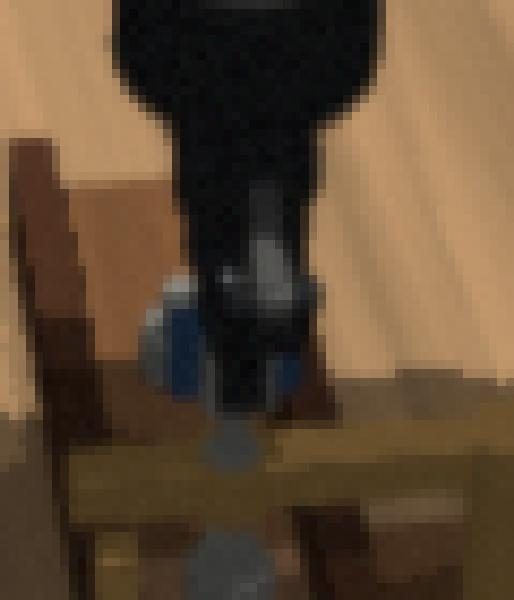

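play_rows([
  [[0, 0, 0.00053], [0, 0, 0.1273]],
  [[0, 0, 0.00053], [0, 0, 0.1273]],
  [[0, 0, 0.00054], [0, 0, 0.1273]],
  [[0, 0, 0.00053], [0, 0, 0.1273]],
  [[0, 0, 0.00053], [0, 0, 0.1273]],
  [[0, 0, 0.00054], [0, 0, 0.1273]],
  [[0, 0, 0], [0, 0, 0]],
  [[0, 0, 0], [0, 0, 0]],
])

```text
time_s: 22.6
eef_pos: [555.1, 55.6, 77.5]
ee_rot: [-0.0, 0.902, 0.432, 0.0]
force: [0.2, 1.2, 2.1]
grip_width: 0.135
```

```bash
python3 look.py 16; python3 -c "
import cv2
im=cv2.imread('pics/side16.png');cv2.imwrite('pics/w.png',cv2.resize(im[140:210,275:335],(514,600),interpolation=0))
from rig import ctrl;print(ctrl.sense()['wrist_torque'],ctrl.sense()['grip_width'])"
```

```text
[555.12  55.62  77.48] [0.24 1.21 2.13] 22.6 0.8933358387109964 [-0.11  0.5   1.55  0.    1.09 -1.  ]
hinge in tool [48.51 69.92]
[ 0.18046943 -0.0649433  -0.1276118 ] 0.1346957267037227
```

View pics/w.png

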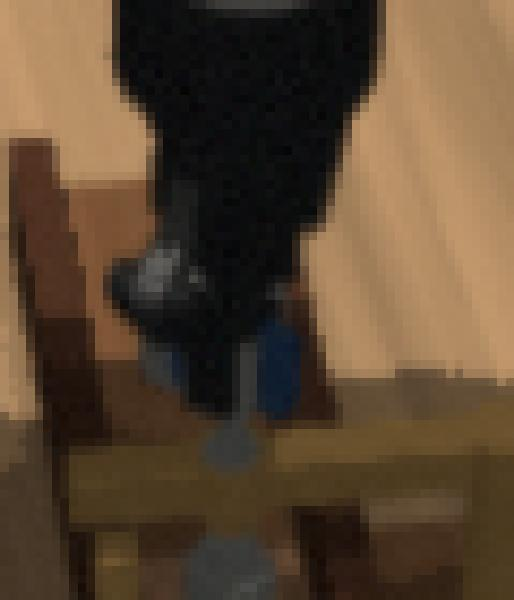

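play_rows([
  [[0, 0, 0.00053], [0, 0, 0.1273]],
  [[0, 0, 0.00053], [0, 0, 0.1273]],
  [[0, 0, 0.00054], [0, 0, 0.1273]],
  [[0, 0, 0.00053], [0, 0, 0.1273]],
  [[0, 0, 0.00053], [0, 0, 0.1273]],
  [[0, 0, 0.00054], [0, 0, 0.1273]],
  [[0, 0, 0], [0, 0, 0]],
  [[0, 0, 0], [0, 0, 0]],
])

```text
time_s: 23.5
eef_pos: [555.2, 55.6, 75.1]
ee_rot: [-0.0, 0.989, 0.147, 0.0]
force: [1.3, 1.8, 2.2]
grip_width: 0.135
```

play_rows([
  [[0, 0, 0.00053], [0, 0, 0.1273]],
  [[0, 0, 0.00053], [0, 0, 0.1273]],
  [[0, 0, 0], [0, 0, 0]],
  [[0, 0, 0], [0, 0, 0]],
])

```text
time_s: 23.9
eef_pos: [555.2, 55.6, 74.3]
ee_rot: [-0.0, 0.999, 0.047, 0.0]
force: [1.9, 2.7, 1.7]
grip_width: 0.134
```

play_rows([
  [[0, 0, 0.00053], [0, 0, 0.1273]],
  [[0, 0, 0.00053], [0, 0, 0.1273]],
  [[0, 0, 0], [0, 0, 0]],
  [[0, 0, 0], [0, 0, 0]],
])

```text
time_s: 24.3
eef_pos: [555.2, 55.6, 73.5]
ee_rot: [-0.0, 0.999, -0.052, 0.0]
force: [2.9, 2.3, 1.4]
grip_width: 0.134
```

```bash
cat > f.py <<'E'
from plan import *
F=[];T=[]
for i in range(1):
    S=ctrl.sense();F.append(S["force"]);T.append(S["wrist_torque"])
print(np.mean(F,0),np.mean(T,0),S["eef_pos"],"yaw",yawx(),"turned",1.4906-yawx(),S["time_s"],S["joints"][5],S["grip_width"])
E
python3 f.py
```

```text
[2.86 2.28 1.4 ] [ 0.41 -0.48 -0.16] [555.23  55.56  73.52] yaw -0.10487438994621219 turned 1.595474389946212 24.3 -0.005578385772314316 0.1339809792220569
```

play_rows([
  [[0, 0, 0.00053], [0, 0, 0.1273]],
  [[0, 0, 0.00053], [0, 0, 0.1273]],
  [[0, 0, 0], [0, 0, 0]],
  [[0, 0, 0], [0, 0, 0]],
])

```text
time_s: 24.7
eef_pos: [555.2, 55.5, 72.7]
ee_rot: [-0.0, 0.988, -0.152, 0.0]
force: [3.7, 3.2, 1.1]
grip_width: 0.134
```

```bash
python3 f.py
```

```text
[3.71 3.16 1.13] [ 0.43 -0.67 -0.12] [555.21  55.54  72.7 ] yaw -0.3047693785305846 turned 1.7953693785305846 24.7 0.19431295854241895 0.13380020014317767
```

play_rows([
  [[0, 0, 0.00053], [0, 0, 0.1273]],
  [[0, 0, 0.00053], [0, 0, 0.1273]],
  [[0, 0, 0], [0, 0, 0]],
  [[0, 0, 0], [0, 0, 0]],
])

```text
time_s: 25.1
eef_pos: [555.2, 55.5, 71.9]
ee_rot: [-0.0, 0.968, -0.25, 0.0]
force: [4.1, 2.7, 1.7]
grip_width: 0.135
```

```bash
python3 f.py
```

```text
[4.08 2.75 1.7 ] [ 0.51 -0.79 -0.15] [555.22  55.51  71.92] yaw -0.5047028730389161 turned 1.995302873038916 25.1 0.39425069425435555 0.13456834189628172
```

play_rows([
  [[0, 0, 0.00053], [0, 0, 0.1273]],
  [[0, 0, 0.00053], [0, 0, 0.1273]],
  [[0, 0, 0], [0, 0, 0]],
  [[0, 0, 0], [0, 0, 0]],
])

```text
time_s: 25.5
eef_pos: [555.2, 55.5, 71.1]
ee_rot: [-0.0, 0.939, -0.345, 0.0]
force: [3.8, 3.1, 1.0]
grip_width: 0.132
```

```bash
python3 f.py; python3 look.py 17;python3 -c "
import cv2
im=cv2.imread('pics/side17.png');cv2.imwrite('pics/w.png',cv2.resize(im[140:230,265:345],(533,600),interpolation=0))"
```

```text
[3.75 3.14 0.96] [ 0.48 -0.91 -0.11] [555.22  55.49  71.11] yaw -0.7044637527424904 turned 2.1950637527424903 25.5 0.5939899842243244 0.13175526334172136
[555.22  55.49  71.11] [3.75 3.14 0.96] 25.5 -0.7044637527424904 [-0.11  0.51  1.55  0.    1.08  0.59]
hinge in tool [ 68.42 -50.42]
```

View pics/w.png

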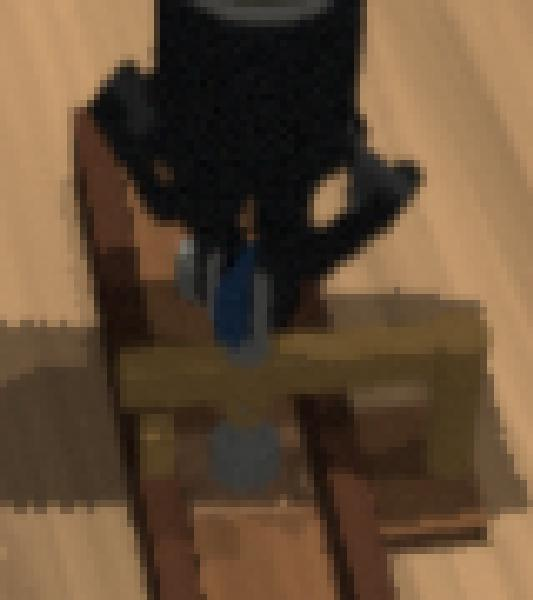

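play_rows([
  [[0, 0, 0.00053], [0, 0, 0.1273]],
  [[0, 0, 0.00053], [0, 0, 0.1273]],
  [[0, 0, 0], [0, 0, 0]],
  [[0, 0, 0], [0, 0, 0]],
])

```text
time_s: 26.0
eef_pos: [555.3, 55.4, 70.4]
ee_rot: [-0.0, 0.899, -0.437, 0.0]
force: [4.3, 2.0, 0.6]
grip_width: 0.138
```

```bash
python3 f.py
```

```text
[4.35 2.   0.63] [ 0.43 -0.85 -0.07] [555.28  55.44  70.35] yaw -0.9046472452091382 turned 2.3952472452091382 26.0 0.7941706755373585 0.13798138005731278
```

play_rows([
  [[0, 0, 0.00053], [0, 0, 0.1273]],
  [[0, 0, 0.00053], [0, 0, 0.1273]],
  [[0, 0, 0], [0, 0, 0]],
  [[0, 0, 0], [0, 0, 0]],
])

```text
time_s: 26.4
eef_pos: [555.3, 55.4, 69.5]
ee_rot: [-0.0, 0.851, -0.525, 0.0]
force: [5.0, 2.0, 1.7]
grip_width: 0.136
```

```bash
python3 f.py
```

```text
[5.04 1.96 1.74] [ 0.36 -0.93 -0.07] [555.28  55.42  69.53] yaw -1.104558393820387 turned 2.5951583938203866 26.4 0.994148263984611 0.1356267350045016
```

play_rows([
  [[0, 0, 0.00053], [0, 0, 0.1273]],
  [[0, 0, 0.00053], [0, 0, 0.1273]],
  [[0, 0, 0], [0, 0, 0]],
  [[0, 0, 0], [0, 0, 0]],
])

```text
time_s: 26.8
eef_pos: [555.3, 55.4, 68.7]
ee_rot: [-0.0, 0.795, -0.607, 0.0]
force: [5.1, 1.5, 1.7]
grip_width: 0.132
```

```bash
python3 f.py
```

```text
[5.15 1.5  1.68] [ 0.36 -0.91 -0.08] [555.32  55.37  68.74] yaw -1.3044809088196334 turned 2.7950809088196333 26.8 1.1940515532766083 0.13229400706671543
```

play_rows([
  [[0, 0, 0.00053], [0, 0, 0.1273]],
  [[0, 0, 0.00053], [0, 0, 0.1273]],
  [[0, 0, 0], [0, 0, 0]],
  [[0, 0, 0], [0, 0, 0]],
])

```text
time_s: 27.2
eef_pos: [555.4, 55.4, 68.1]
ee_rot: [-0.0, 0.73, -0.683, 0.0]
force: [4.6, 1.8, 4.0]
grip_width: 0.134
```

```bash
python3 f.py
```

```text
[4.64 1.81 4.02] [ 0.19 -0.84 -0.12] [555.35  55.37  68.15] yaw -1.5041432126713028 turned 2.9947432126713025 27.2 1.3936965506906276 0.13420114797491162
```

play_rows([
  [[0, 0, 0.00053], [0, 0, 0.1273]],
  [[0, 0, 0.00053], [0, 0, 0.1273]],
  [[0, 0, 0], [0, 0, 0]],
  [[0, 0, 0], [0, 0, 0]],
])

```text
time_s: 27.6
eef_pos: [555.4, 55.3, 67.6]
ee_rot: [0.0, -0.658, 0.753, -0.001]
force: [3.1, 1.3, 6.7]
grip_width: 0.135
```

```bash
python3 f.py
```

```text
[3.1  1.29 6.66] [ 0.2  -0.7  -0.13] [555.42  55.28  67.63] yaw -1.7049149211614278 turned 3.1955149211614278 27.6 1.5945032869298725 0.13505100699965464
```

play_rows([
  [[0, 0, 0.00035], [0, 0, 0.083]],
  [[0, 0, 0.00035], [0, 0, 0.083]],
  [[0, 0, 0], [0, 0, 0]],
  [[0, 0, 0], [0, 0, 0]],
  [[0, 0, 0], [0, 0, 0]],
])

```text
time_s: 28.1
eef_pos: [555.5, 55.3, 67.3]
ee_rot: [0.0, -0.608, 0.794, -0.001]
force: [4.2, 1.5, 7.9]
grip_width: 0.132
```

```bash
python3 f.py
```

```text
[4.15 1.54 7.85] [ 0.25 -0.59 -0.04] [555.48  55.27  67.29] yaw -1.8349813506407562 turned 3.325581350640756 28.1 1.7246318785777415 0.1320908762489953
```

play_rows([
  [[0, 0, 0], [0, 0, 0]],
  [[0, 0, 0], [0, 0, 0]],
  [[0, 0, 0], [0, 0, 0]],
  [[0, 0, 0], [0, 0, 0]],
  [[0, 0, 0], [0, 0, 0]],
  [[0, 0, 0], [0, 0, 0]],
  [[0, 0, 0], [0, 0, 0]],
  [[0, 0, 0], [0, 0, 0]],
], grip=0)

```text
time_s: 28.9
eef_pos: [555.0, 55.5, 66.5]
ee_rot: [-0.0, -0.606, 0.795, 0.0]
force: [0.0, 0.6, -0.5]
grip_width: 1.002
```

```bash
python3 f.py; python3 look.py 18;python3 -c "
import cv2
im=cv2.imread('pics/side18.png');cv2.imwrite('pics/w.png',cv2.resize(im[140:230,265:345],(533,600),interpolation=0))"
```

```text
[ 0.03  0.56 -0.51] [-0.05 -0.03  0.03] [555.    55.53  66.54] yaw -1.8389524245072961 turned 3.329552424507296 28.9 1.728630585611488 1.0023679404741133
[555.    55.53  66.54] [ 0.03  0.56 -0.51] 28.9 -1.8389524245072961 [-0.11  0.51  1.56 -0.    1.07  1.73]
hinge in tool [-16.8  -83.54]
```

View pics/w.png

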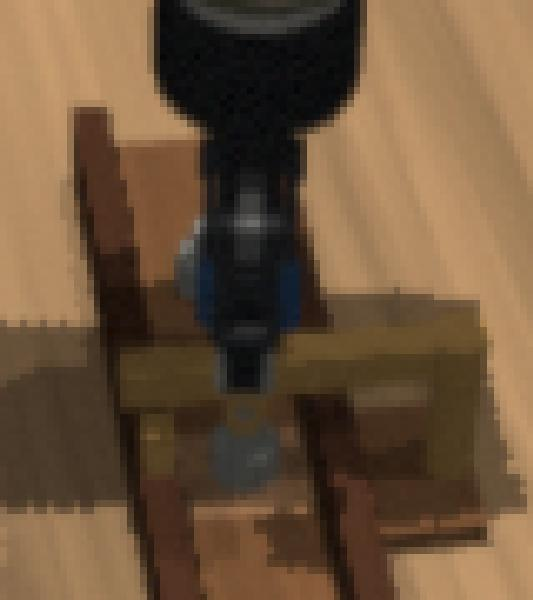

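play_rows([
  [[0, 0, -0.01], [0, 0, 0]],
  [[0, 0, -0.02], [0, 0, 0]],
  [[0, 0, -0.03], [0, 0, 0]],
  [[0, 0, -0.04], [0, 0, 0]],
  [[0, 0, -0.04], [0, 0, 0]],
  [[-0.05, 0.012, 0], [0, 0, 0]],
  [[-0.05, 0.012, 0], [0, 0, 0]],
  [[-0.05, 0.012, 0], [0, 0, 0]],
  [[-0.05, 0.012, 0], [0, 0, 0]],
  [[-0.05, 0.012, 0], [0, 0, 0]],
  [[0, 0, 0], [0, 0, 0]],
  [[0, 0, 0], [0, 0, 0]],
])

```text
time_s: 30.2
eef_pos: [561.1, 248.6, 171.8]
ee_rot: [-0.0, -0.607, 0.795, -0.0]
force: [-0.2, -0.1, -0.3]
grip_width: 1.003
```

```bash
python3 f.py; python3 look.py 19
```

```text
[-0.24 -0.12 -0.31] [-0.04 -0.01  0.06] [561.13 248.6  171.75] yaw -1.837659712060054 turned 3.3282597120600537 30.2 2.0642420266289268 1.0027515741417272
[561.13 248.6  171.75] [-0.24 -0.12 -0.31] 30.2 -1.837659712060054 [ 0.23  0.53  1.24 -0.    1.37  2.06]
hinge in tool [ 171.16 -128.56]
```

View pics/L19.png

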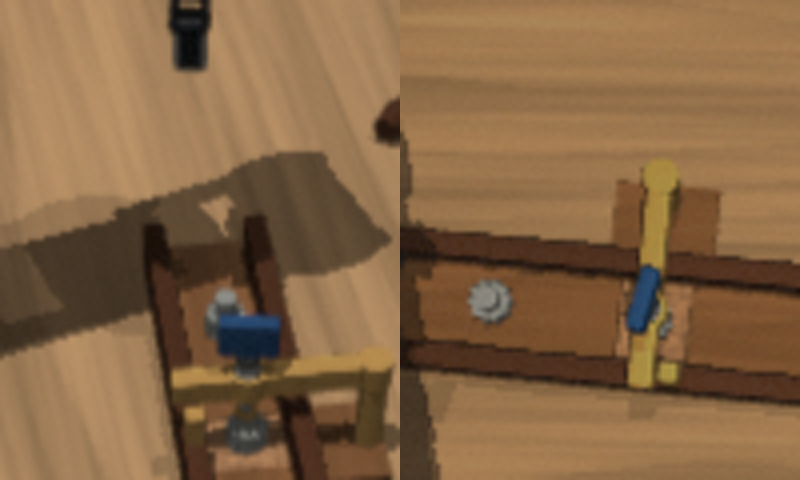

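```bash
python3 - <<'E'
from plan import *
import cv2
A=cv2.imread("pics/top12.png").astype(np.float32);B=cv2.imread("pics/top19.png").astype(np.float32)
for nm,(r0,r1,c0,c1) in dict(armtip=(195,210,240,262),hingeend=(148,172,245,265),pin=(175,196,200,222)).items():
    a=cv2.cvtColor(A[r0:r1,c0:c1],6);b=cv2.cvtColor(B[r0:r1,c0:c1],6);print(nm,cv2.phaseCorrelate(a,b),np.abs(a-b).mean())
C=cv2.imread("pics/top0.png").astype(np.float32)
for nm,(r0,r1,c0,c1) in dict(pinR=(182,206,292,318),dish=(250,300,380,435),fusee=(250,280,142,172)).items():
    a=cv2.cvtColor(C[r0:r1,c0:c1],6);b=cv2.cvtColor(B[r0:r1,c0:c1],6);print(nm,cv2.phaseCorrelate(a,b),np.abs(a-b).mean())
m=(B[...,0]>1.2*B[...,2]);m[:165]=0;m[205:]=0;m[:,:240]=0;m[:,265:]=0
ys,xs=np.nonzero(m);print(cv2.minAreaRect(np.c_[xs,ys].astype(np.float32)))
E
```

```text
armtip ((0.16497072487992526, 0.5164740699535377), 0.9972197923395368) 1.707869
hingeend ((0.04413438003969716, 0.024465812550879207), 1.0005347833037377) 1.2897112
pin ((-0.0310447435316501, -0.048617345478499274), 0.9842141614192061) 1.4334476
pinR ((0.5269859162148496, -0.039830086462099956), 1.0153858830899367) 4.2360177
dish ((0.007885056840791549, 0.023192042254493117), 0.9553108297983806) 4.7761703
fusee ((0.9643870864341917, 16.967608132176974), 0.013884319199456109) 21.600143
((250.49998474121094, 184.5), (5.578319072723389, 15.764815330505371), 14.03624439239502)
```

View pics/top19.png

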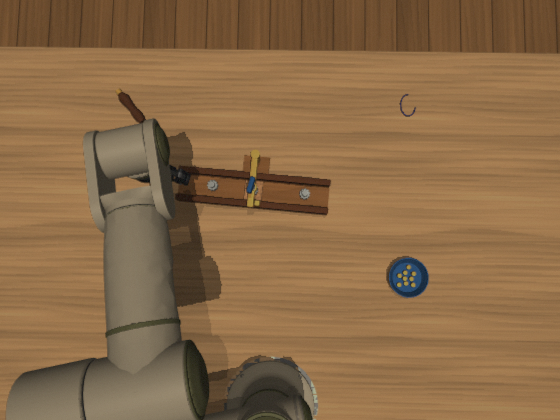

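```bash
python3 - <<'E'
import cv2,numpy as np
a=cv2.imread("pics/side0.png")[100:300,170:370];b=cv2.imread("pics/side19.png")[100:300,170:370]
cv2.imwrite("pics/w.png",cv2.resize(np.hstack([a,b]),(800,400)))
E
```

```text
(no output)
```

View pics/w.png

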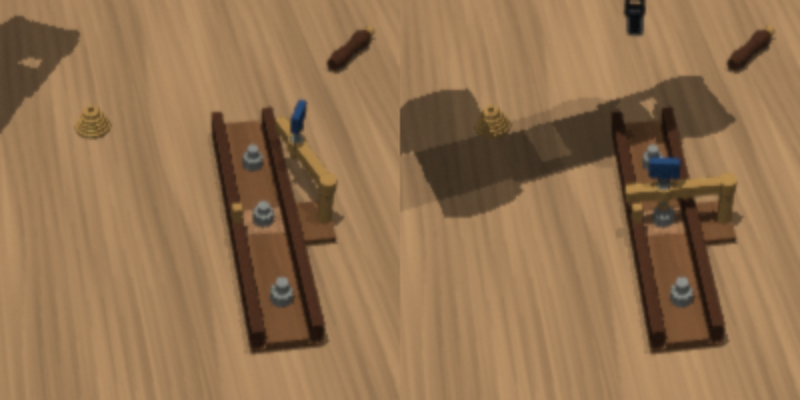

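The side view shows the gate shut, the foot on the pinion, and the fusee and other pinions where they started.

```bash
python3 -c "
from rig import ctrl;print(ctrl.finish_job())"
```

```text
the job is handed in; nothing more can be done
None
```

I swung the gate shut with the closed fingertips and turned the wing knob clockwise about 3.33 rad. I let the grip follow the screw down, then released the knob and moved the arm clear. The job was handed in at about 30 s of the 67 s allowed.

**Clamping force:** I estimate about 10 N after release. The foot met the pinion at roughly 2.83 rad, and I turned about 0.5 rad further. The hand's push rose about 6.4 N, and the knob stopped descending about 0.67 mm short of free travel; both fit that figure. I could not measure the force directly after release. The peak on the pinion was about 13 N while I was holding the knob.

**Last checks:**
- **Gate:** it looks shut, and the arm's end moved no more than about 0.5 px between the pictures before and after clamping.
- **Knob:** the wing stands where about 3.3 rad of turning should leave it.
- **Bystanders:** the dish and the pinion at the far end of the runway did not move. The other end pinion read a 0.5 px shift against the first picture, which is unexplained; nothing went near it. The fusee was hidden under the arm in the last top picture, but the side view shows it in place.

**Problems on the way:**
- **Tool height:** the real fingertips stood 35.8 mm above the reported height. I noticed it in the pictures and confirmed it by touching the bare bench. I queued those steps together, so the touch reached 37 N on the fingertips before I backed off.
- **Knob turned back:** while I was pushing the gate shut, the wing also turned back to about 0, probably nudged by the gripper. The clockwise turn therefore started from there.

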